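Lay out the knob-fitting kit at the saw maker's bench

TASK

Lay out the kit for the next job: lift the orange bin straight up out of the organiser frame, keeping it level until it is clear, tip all its ceramic ball knobs into the light wooden tray, and then put the empty bin back fully home in its own pocket. Stack every green tin squarely, edges flush and lying the same way, in one column on the dark tin, and lean the plywood pattern board against the front (robot side) of the blue fence, foot on the bench and face towards the fence, at a clear slant of about 20 degrees. At the end the tray must stand centred on its blue mat (slide it back if it has been knocked), with the grey bins and everything else on the bench left as they were.

Things in the scene. Friction and masses are not known exactly. Their poses are not given: they have to be found in the camera images.
- frame: Fixed wooden organiser frame, 106 x 186 mm (x, y), 34 mm high, origin at the centre of its underside, z up. Three open pockets in a row, centres at y = -60, 0, 60 mm, each 94 (x) x 54 (y) mm inside, 6 mm walls, floor 4 mm above the bench. One holds the orange bin, two hold grey bins; which is which varies.
- bin: Orange insert bin, snug in its pocket (2 mm play each side): 90 (x) x 50 (y) mm, rim 36 mm above its underside, floor 4, walls 3 mm, 0.16 kg; origin at underside centre, z up, x along the frame's x. Starts with its underside 4 mm above the bench, on the pocket floor.
- bin_tab (a point): Middle of the orange bin's upright pull tab on its rear (+x) wall, at x = +41 mm, 56 mm above the underside; tab 8 mm thick (bin x), 30 mm wide (bin y), rising from the rim (36 mm) to 72 mm.
- bin_lip (a point): Middle of the orange bin's front rim (x = -45 mm, 36 mm up). Inside, a ramp rises at 37 degrees from the floor (x = +1 mm) to this rim: knobs roll out over it once the bin is pitched front-down by over about 45 degrees; 60 to 65 is ample.
- knob1_center (a point): Centre of white ceramic ball knob 1, 20 mm in diameter, 10 g, glazed and slippery, at the start inside the orange bin; two to four of the four knobs are present.
- knob2_center (a point): Centre of white ceramic ball knob 2, 20 mm in diameter, 10 g, glazed and slippery, at the start inside the orange bin; two to four of the four knobs are present.
- knob3_center (a point): Centre of white ceramic ball knob 3, 20 mm in diameter, 10 g, glazed and slippery, at the start inside the orange bin; two to four of the four knobs are present.
- knob4_center (a point): Centre of white ceramic ball knob 4, 20 mm in diameter, 10 g, glazed and slippery, at the start inside the orange bin; two to four of the four knobs are present.
- tray: Light wooden open tray, loose, 0.45 kg, 150 mm (its x) by 170 mm (its y), 36 mm high, walls and floor 5 mm; origin at the centre of its underside, z up. Starts on the mat. On its +x wall stands a grip plate by which it can be lifted or slid.
- tray_grip (a point): Middle of the tray's grip plate, at x = +71 mm, 52 mm above the tray's underside; plate 8 mm thick (tray x), 40 mm wide (tray y), rising from the wall to 66 mm.
- mat: Thin flat blue mat let into the bench under the tray, 190 mm (x) by 210 mm (y), so 20 mm of it shows all round the centred tray, which rests at bench level; origin at its centre.
- base: Dark steel tin, fixed to the bench, foot of the column: 66 mm (its x) by 96 mm (its y) by 30 mm high, origin at the centre of its underside, z up.
- tin1: Green closed tin 1, loose, 66 mm (its x) by 96 mm (its y) by 30 mm high, about 0.28 kg, paper label on top, flat lid; origin at the centre of its underside, z up. Two or three of the three tins are present, at the start flat on the bench.
- tin2: Green closed tin 2, loose, 66 mm (its x) by 96 mm (its y) by 30 mm high, about 0.28 kg, paper label on top, flat lid; origin at the centre of its underside, z up. Two or three of the three tins are present, at the start flat on the bench.
- tin3: Green closed tin 3, loose, 66 mm (its x) by 96 mm (its y) by 30 mm high, about 0.28 kg, paper label on top, flat lid; origin at the centre of its underside, z up. Two or three of the three tins are present, at the start flat on the bench.
- rack: Fixed low wooden rack, 70 mm (x) by 130 mm (y), 40 mm high, with one slot along its y, 15 mm wide and 30 mm deep (slot floor 10 mm above the bench); origin at the centre of its underside, z up.
- board: Flat plywood pattern board, 9 mm thick (its x), 100 mm wide (its y), 150 mm tall (its z, from foot to top edge), 0.12 kg; at the start it stands upright in the rack's slot with its foot 10 mm above the bench. Origin at the centre of its foot edge.
- fence: Fixed blue fence, 170 mm wide (its y) and 80 mm high, 30 mm deep; its flat front face looks to its -x (towards the robot). Origin at the foot of the middle of that front face, z up; the fence occupies x from 0 to 30 mm.
- bin_nuts: Grey bin with brass nuts, a bystander in a pocket of the frame; same outer size and tab as the orange bin.
- bin_hinges: Grey bin with small steel hinges, a bystander in a pocket of the frame; same outer size and tab as the orange bin.
- turned_knob: Bystander: turned reddish wooden knob, 38 mm across, 64 mm tall, standing; origin at its foot.
- rasp_handle: Bystander: dark turned handle, 40 mm across, 132 mm tall, standing; origin at its foot.
- glue: Bystander: white glue bottle, 52 mm across, 100 mm tall; origin at its foot.
Things that resemble listed ones, but are neither listed nor needed, are in the scene too. What is shaped like the tray but turquoise is not meant. What is shaped like the bin but purple is not meant.

How it is judged (in metres and radians):
On the way, in this order (a step that is already met when the one before it is completed fails the run):
1. the orange bin is lifted clear of the frame, level (z of bin in the frame of frame above 0.038 m and angle between bin's own z axis and vertical below 0.3 rad), for 0.1 s.
2. all the ball knobs lie in the tray (x of knob1_center in the frame of tray between -0.07 and 0.07 m and y of knob1_center in the frame of tray between -0.08 and 0.08 m and z of each of knob1_center, knob2_center, knob3_center, knob4_center in the frame of tray below 0.034 m and x of knob2_center in the frame of tray between -0.07 and 0.07 m and y of knob2_center in the frame of tray between -0.08 and 0.08 m and x of knob3_center in the frame of tray between -0.07 and 0.07 m and y of knob3_center in the frame of tray between -0.08 and 0.08 m and x of knob4_center in the frame of tray between -0.07 and 0.07 m and y of knob4_center in the frame of tray between -0.08 and 0.08 m), for 0.3 s.
3. the orange bin is back home in its pocket (distance of bin from where it was at the start of the episode below 0.008 m and angle between bin's own z axis and vertical below 0.08 rad), for 0.2 s.
At the end, for the whole second after the job is handed in: Knobs in tray, tray within 18 mm of mat centre; bin level in its own pocket within 8 mm; tins level, still, within 10 mm, 0.14 rad of dark tin; board touching fence, leaning 10 to 32 degrees, foot on bench 8 to 90 mm before the face, within 60 mm of its middle, square within 0.26 rad (all of step 2 and all of step 3 and horizontal distance between each of tin1, tin2, tin3 and base below 0.01 m and angle between the x axis of each of tin1, tin2, tin3 and the x axis of base, either way round below 0.14 rad and angle between each of tin1, tin2, tin3's own z axis and vertical below 0.06 rad and linear speed of each of tin1, tin2, tin3, board below 0.02 m/s and horizontal distance between tray and mat below 0.018 m and angle between board's own z axis and vertical between 0.17 and 0.56 rad and height (world z) of board below 0.015 m and x of board in the frame of fence between -0.09 and -0.008 m and y of board in the frame of fence between -0.06 and 0.06 m and angle between the y axis of board and the y axis of fence, either way round below 0.26 rad and contact force between board and fence above 0.02 N).
It fails at once if the orange bin is tipped while still in the frame (z of bin in the frame of frame below 0.03 m and x of bin in the frame of frame between -0.05 and 0.05 m and horizontal distance between bin and frame below 0.1 m and angle between bin's own z axis and vertical above 0.5 rad).
It fails at once if a bystander on the bench or a grey bin is shifted by more than 25 mm (distance of any of bin_nuts, bin_hinges, turned_knob, rasp_handle, glue from where it was at the start of the episode above 0.025 m).
Of knob1, knob2, knob3, knob4 only 2 to 4 are there at a start; the rules pass over those that are not, and their reading is None.
Of tin1, tin2, tin3 only 2 to 3 are there at a start; the rules pass over those that are not, and their reading is None.
At some moment in a run one of tray may be knocked a few centimetres aside while the robot is not near it.
It also fails if it takes over 200 s, if anything falls off the work surface, if the arm or the gripper's body presses on something with over 40 N, if the wrist force passes 120 N, or if a joint passes its speed limit or range.

ROBOT

A 6-joint arm with a two-finger parallel gripper is mounted at the origin on the work surface. World frame = base frame: x ahead of the robot, y to its left, z up, the work surface at z = 0. Lengths are in m, angles in degrees, forces in N, time in s.
With the tool pointing down it reaches from about 0.35 to 0.875 m from the base axis. Payload 4.2 kg.
Tool frame: the origin (TCP) lies between the finger pads; the fingertips stand 11 mm ahead of it and the grasp point (between the pads) lies 8 mm behind it; z points along the fingers, y is the direction in which the jaws open and shut (so a half turn about z gives the same grasp; the last joint's range is limited). The gripper opens to 87 mm and grips with 3 to 60 N. Pads are 19 mm wide; open, the fingers measure 117 mm over their backs; the gripper's body (75 mm by 190 mm) begins 51 mm behind the grasp point.
Start: joints at [88.213, 22.042, 0.453, 0, -68.411, -14.817], TCP at [0.179, 0.599, 0.234] pointing down, gripper open.
Joint ranges: [-179.83, 179.83], [-69.29, 118.12], [-61.27, 80.66], [-181.25, 117.63], [-171.15, -9.14], [-177.46, 177.46]. Speed limits (degrees/s): [159.86, 159.86, 180, 180, 180, 180].

INTERFACE

Orientations are given as a 3x3 rotation matrix whose columns are the frame's x, y, z axes.
In Python, from station import sense, capture, get_calibration, finish_job, search_frame, cut_out gives the robot as it stands.
- The arm moves only by the tool arm_command, never from a script. Its argument "rows" is a list of rows, each an object with "fingers": the opening in per cent of the stroke, from 0 (shut) to 100 (fully open); "travel": the shift along the tool's x, y, z in cm, a list of three; "roll": the turn about the tool's z in degrees. A call has 1 to 10 rows; each row is the pose to reach, as a shift and turn from the pose commanded when the call began, along the tool's axes at that moment; what a row does not reach only later rows make up. A row lasts 1/10 s, in which the tool goes at most 50 mm and 8.59 degrees, less where a joint would pass 70% of its speed; a pose out of reach is approached as far as the arm can. A call with a gripper value outside its range is refused whole. The fingers move at their own pace and stop on an object; the grip force is fixed at half the most. Time passes only in rows, so rows that repeat a pose let the fingers close. It gives the time, the measured TCP pose, the force and the opening at its end, in the units of the state.
- sense(): the state, without advancing time (a new reading comes with each control period).
- capture(name): name is "scene" or "top"; returns (picture, depth): 480x640x3 uint8, red, green, blue; 480x640 float32, m along the optical axis (not along the pixel's ray), 0 where there is no reading.
- get_calibration(name): a dict with "fov_y" (degrees; the focal length in pixels is half the picture's height over the tangent of half this angle, whatever the lens; pixels are square), "cx", "cy" (the principal point, pixels), "origin" and "attitude" of the camera in the world. Camera axes: x right, y down, z forward; pixel columns grow to the right and rows downward; lengths in m; the calibration is good to about 2 mm. A picture is of the moment at which its call begins. get_calibration takes no time and is no camera call.
- finish_job(): hands the job in, once; it reports no verdict.
Trained networks look in the newest picture that a camera, given by its name, has taken for a name from the list of things; names that differ only in an ending like _2 or _b are one class to them, and where a whole thing is asked for, a point or a joint stands for the part that bears it (a point fixed in the world has none). Each returns a list of dicts, best first, with "p" (0 to 1); they miss things now and then, are a little off and sometimes report something else, mostly with a low value. They report only what shows in the picture. A call takes as long as a camera call. They do not tell look-alikes from the thing itself.
- search_frame(camera, label): "position" ([x, y, z] in m, in world coordinates, good to about 4 mm: the middle of the surface that is visible of it).
- cut_out(camera, label): "mask" (480x640 bool, what is visible of it).
The state is a dict: "time_s": time; "joints": joint angles; "joint_velocities": joint speeds; "effort": joint torques, N m; "tcp_pos": TCP position; "ee_rot": TCP orientation; "wrist_force": force on the tool from outside, world axes, zero at the start; "moment": the same for the moment, N m; "gripper_width": opening from 0.0 (shut) to 1.0 (fully open).
Only numpy, scipy, OpenCV 4.12 (cv2) and the standard library are available. Lean on these libraries where they do the work, as an engineer would, in place of code of your own. Each camera call takes 0.05 s, during which the arm holds its last target. There are 200 camera calls.

## Working session

There is one attempt and no reset: what is moved stays moved. The work goes in short steps, Python scripts to look and compute and a tool call to move; the robot and the scene stay as the last step left them, time stands still between calls to the robot, and variables do not carry over. Pictures are saved under pics/ and viewed, about 12 in all and at most 16, crops included, and the job is handed in when it is done.

Besides the shell and the picture viewer there is one more tool, called after "Request:" by a JSON object that holds its "fn" and its "kwargs", one argument or row to a line. arm_command: Moves the arm, as the interface text tells. Its arguments: {"type":"object","properties":{"rows":{"type":"array","items":{"type":"object","properties":{"fingers":{"type":"number"},"travel":{"type":"array","items":{"type":"number"}},"roll":{"type":"number"}}}}},"required":["rows"]}

```bash
ls; mkdir -p pics
cat > h.py <<'E'
import numpy as np, cv2
from station import *
def pts(name, depth):
    c=get_calibration(name); f=240/np.tan(np.radians(c['fov_y']/2))
    v,u=np.mgrid[0:480,0:640]
    P=np.stack([(u-c['cx'])*depth/f,(v-c['cy'])*depth/f,depth],-1)
    return P@np.array(c['attitude']).T+np.array(c['origin'])
def save(name,img,s=1): cv2.imwrite('pics/'+name,cv2.resize(img[...,::-1],None,fx=s,fy=s,interpolation=cv2.INTER_CUBIC))
E
python3 - <<'E'
from h import *
for n in ['scene','top']:
    im,d=capture(n); save(n+'0.png',im,1.25); np.savez(n+'0.npz',im=im,d=d); print(n,get_calibration(n))
    for l in ['frame','bin','bin_tab','tray','tray_grip','mat','base','tin1','rack','board','fence','turned_knob','rasp_handle','glue','knob1_center']:
        print(l,[(np.round(r['position'],3).tolist(),round(r['p'],2)) for r in search_frame(n,l)])
print(sense())
E
```

```text
pics
scene {'fov_y': 50.619051275174016, 'cx': 317.6487749993223, 'cy': 235.02118783842047, 'origin': array([ 1.02563619, -0.34064889,  1.00979935]), 'attitude': array([[ 0.6149331 ,  0.63709647, -0.46472074],
       [ 0.78842117, -0.50850778,  0.34613855],
       [-0.01579047, -0.57924772, -0.81499861]])}
frame []
bin [([0.495, 0.373, 0.031], 0.87), ([0.425, 0.499, 0.023], 0.6), ([0.474, 0.01, 0.003], 0.54)]
bin_tab [([0.422, 0.504, 0.021], 0.96), ([0.494, 0.372, 0.031], 0.91)]
tray [([0.278, 0.273, 0.007], 0.85), ([0.474, 0.009, 0.004], 0.75), ([0.428, -0.382, 0.108], 0.73)]
tray_grip [([0.47, 0.014, -0.001], 0.88), ([0.273, 0.27, 0.004], 0.69)]
mat [([0.534, -0.042, 0.003], 0.72), ([0.494, 0.37, 0.029], 0.56)]
base [([0.456, -0.16, 0.026], 0.84)]
tin1 [([0.635, -0.17, 0.026], 0.7), ([0.66, -0.046, 0.027], 0.67), ([0.667, 0.066, 0.028], 0.65)]
rack [([0.456, -0.392, 0.035], 0.62)]
board [([0.428, -0.381, 0.11], 0.91), ([0.525, 0.316, 0.032], 0.31)]
fence [([0.652, -0.365, 0.077], 0.71)]
turned_knob [([0.362, -0.263, 0.056], 0.71)]
rasp_handle [([0.583, 0.509, 0.088], 0.66)]
glue [(
[... 1537 characters left out ...]
5303916e-04,
       -6.84103354e+01, -1.48159062e+01]), 'joint_velocities': array([-0.04821936,  0.04226985,  0.02883095,  0.04093388, -0.0817712 ,
       -0.01917848]), 'effort': array([-9.52156588e-04, -3.90458608e+01,  1.87616926e+01,  4.22422349e+00,
        1.55006902e-02, -2.20738423e-05]), 'tcp_pos': array([0.17856155, 0.59894381, 0.23357122]), 'ee_rot': array([[ 9.58312641e-01, -2.85721686e-01,  1.44763795e-05],
       [-2.85721686e-01, -9.58312640e-01,  5.01232915e-05],
       [-4.48413887e-07, -5.21699994e-05, -9.99999999e-01]]), 'wrist_force': array([0.11960042, 0.11677107, 0.52441064]), 'moment': array([-0.02939058, -0.00485561,  0.03387905]), 'gripper_width': 1.0002159540255802}
```

View pics/top0.png

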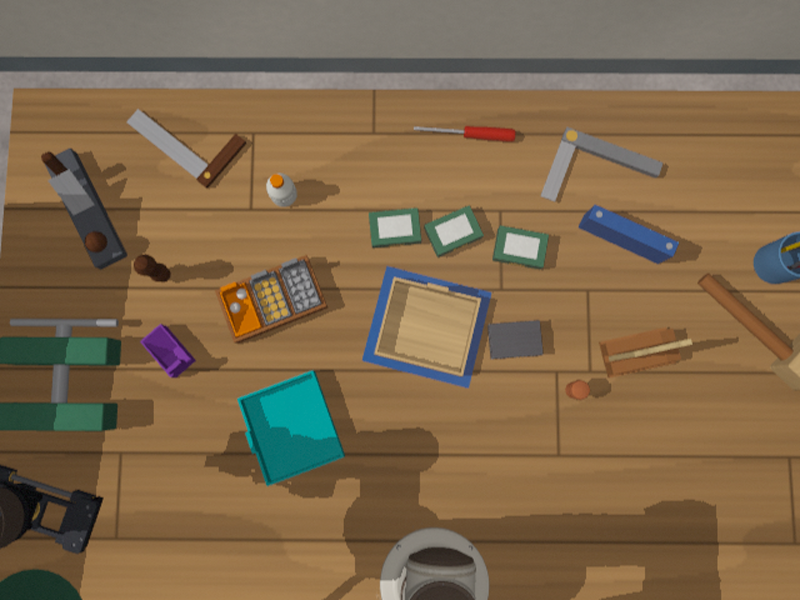

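View pics/scene0.png

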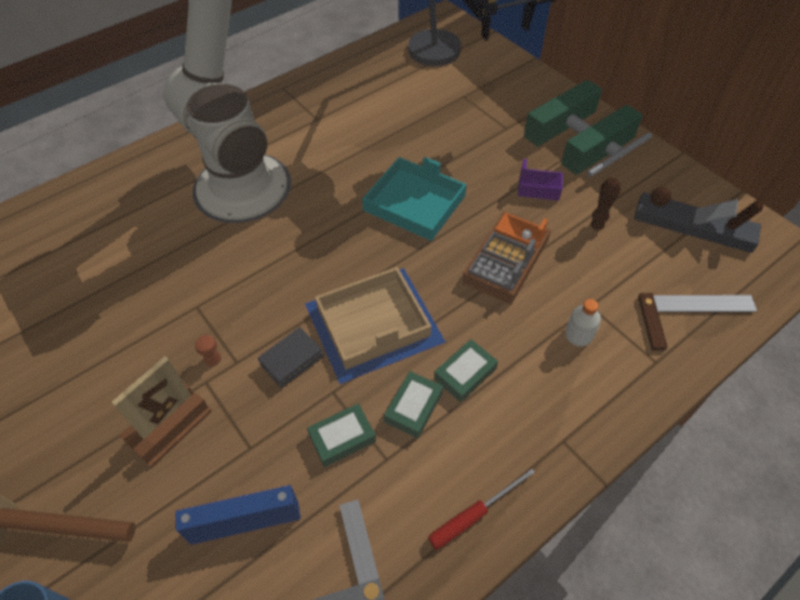

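Look-alikes for the bin (top image pixels): the orange bin in the frame is at (238,308), the purple bin at (167,350), and the grey bins at (270,297) and (302,285). For the tray: the wooden one on the blue mat is at (428,325), the turquoise one at (290,428). I choose the orange bin and the wooden tray. Next I measure poses from the depth data.

```bash
cat >> h.py <<'E'
# name: (approx xy, search radius, zmin, zmax, size long, short)
OBJ={'frame':((.52,.31),.13,.026,.046),'tray':((.474,.012),.14,.027,.045),'base':((.455,-.155),.075,.022,.038),
'tinA':((.66,.073),.068,.02,.04),'tinB':((.66,-.039),.068,.02,.04),'tinC':((.622,-.165),.075,.02,.04),
'rack':((.435,-.385),.09,.031,.047),'board':((.425,-.382),.09,.12,.2),'fence':((.65,-.36),.11,.07,.09)}
def rect(P,c,r,z0,z1,trim=True):
    m=(np.hypot(P[...,0]-c[0],P[...,1]-c[1])<r)&(P[...,2]>z0)&(P[...,2]<z1)
    m=cv2.morphologyEx(m.astype(np.uint8),cv2.MORPH_OPEN,np.ones((2,2),np.uint8))
    n,lab,st,_=cv2.connectedComponentsWithStats(m)
    if n<2: return None
    m=lab==1+np.argmax(st[1:,4])
    Q=P[m]; (cx,cy),(a,b),ang=cv2.minAreaRect((Q[:,:2]*1000).astype(np.float32))
    if a<b: a,b,ang=b,a,ang+90   # ang = direction of long side
    ang=(ang+90)%180-90
    return np.round([cx,cy,a,b,ang,np.median(Q[:,2])*1000,len(Q)],1)
E
python3 - <<'E'
from h import *
for n in ['top','scene']:
    z=np.load(n+'0.npz'); P=pts(n,z['d']); 
    for k,v in OBJ.items(): print(n,k,rect(P,*v))
    hs=cv2.cvtColor(z['im'],cv2.COLOR_RGB2HSV)
    b=(hs[...,0]>105)&(hs[...,0]<125)&(hs[...,1]>120)&(np.hypot(P[...,0]-.47,P[...,1]-.02)<.16)&(abs(P[...,2])<.012)
    (c,s,a)=cv2.minAreaRect((P[b][:,:2]*1000).astype(np.float32)); print('mat',c,s,a)
    o=(hs[...,0]<16)&(hs[...,1]>180)&(np.hypot(P[...,0]-.5,P[...,1]-.37)<.09)
    for lo,hi in((.03,.05),(.055,.085)):
        q=P[o&(P[...,2]>lo)&(P[...,2]<hi)]; print('orange',lo,len(q),q.mean(0) if len(q) else '',q.min(0) if len(q) else '',q.max(0) if len(q) else '')
    # heights over .06 around frame = tabs
    m=(np.hypot(P[...,0]-.54,P[...,1]-.31)<.13)&(P[...,2]>.055)&(P[...,2]<.09)
    nn,lab,st,_=cv2.connectedComponentsWithStats(m.astype(np.uint8))
    for i in range(1,nn):
        if st[i,4]>5: print('tab',P[lab==i].mean(0).round(3),st[i,4])
z=np.load('top0.npz'); save('c1.png',z['im'][195:280,120:270],5)
E
```

```text
top frame [ 430.5  252.9  346.1  200.8   32.    33.  2351. ]
top tray [456.9  53.3 211.9 131.   19.2  33.2 365. ]
top base [ 419.1  -61.7  310.3   82.2  -74.    30.  1151. ]
top tinA [ 519.9   58.2  360.5   97.6    5.9   30.5 1102. ]
top tinB [ 536.    25.8  397.2  105.2  -29.    30.3 1107. ]
top tinC [ 489.9  -85.6  431.   111.8  -32.    30.5 1119. ]
top rack [ 371.5 -200.2  556.4   27.9  -80.    39.7  539. ]
top board [ 388.  -211.   583.2   11.8  -78.7  158.8  236. ]
top fence [ 546.3 -172.3  632.6  149.6  -63.2   80.  1025. ]
mat (475.4671630859375, 13.410820007324219) (208.19883728027344, 187.54803466796875) 75.8924560546875
orange 0.03 106 [0.50366538 0.36575173 0.03701187] [0.44958088 0.32558396 0.03010303] [0.55337734 0.4072348  0.04937065]
orange 0.055 33 [0.53531818 0.37988051 0.06839955] [0.52901119 0.36704555 0.05590412] [0.54477294 0.39749812 0.08111684]
tab [0.582 0.27  0.073] 70
tab [0.56  0.325 0.073] 74
tab [0.537 0.381 0.073] 74
scene frame [ 717.4   11.6  925.9  138.2  -57.3   33.3 2006. ]
scene tray [721.2 -94.7 756.7 200.2 -24.1  32.2 815. ]
scene base [ 723.4 -214.4  645.3  112.9  -12.7   29.2 1156. ]
scene tinA [ 809.6 -125.5  601.3  101.3  -54.4   29.4 1239. ]
scene tinB [ 807.7 -186.5  526.1   91.6  -45.1   29.5 1357. ]
scene tinC [ 812.6 -221.8  476.9  103.2  -16.9   29.4 1470. ]
scene rack [ 720.2 -332.6  597.3  129.1   10.7   38.8  900. ]
scene board [ 670.3 -384.7  709.2   98.9   -0.9  142.5  873. ]
scene fence [ 795.7 -320.9  433.6  157.9   15.1   79.4 1671. ]
mat (475.19207763671875, 12.472221374511719) (204.7496795654297, 184.14553833007812) 75.66433715820312
orange 0.03 10 [0.46859049 0.35564444 0.03668685] [0.45820772 0.33879123 0.03103459] [0.50028716 0.38687574 0.03911047]
orange 0.055 0   
tab [0.541 0.376 0.07 ] 64
tab [0.564 0.321 0.071] 64
tab [0.586 0.266 0.07 ] 70
```

View pics/c1.png

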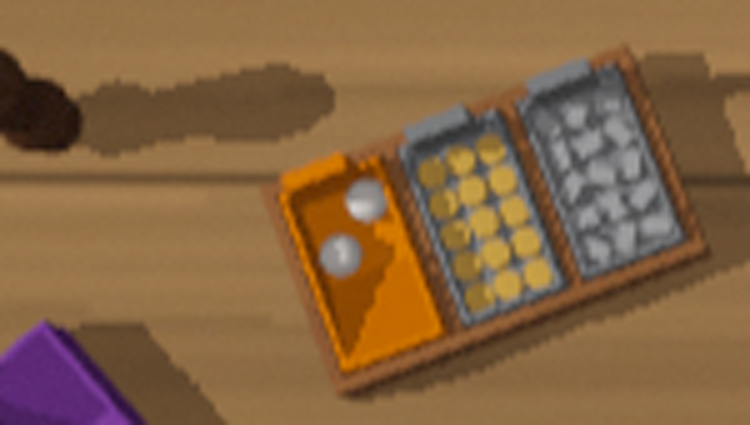

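The crop shows the orange bin at the left end with two white knobs at (340,255) and (365,200), and its tab at the upper (rear, +x) end at (315,172). Now I fix the rectangle fit.

```bash
sed -i 's/    m=lab==1+np.argmax(st\[1:,4\])/    m=(lab==1+np.argmax(st[1:,4]))\&m0/; s/    m=cv2.morph.*/    m0=m; m=cv2.morphologyEx(m.astype(np.uint8),cv2.MORPH_OPEN,np.ones((2,2),np.uint8)) if trim else m.astype(np.uint8)/' h.py
python3 - <<'E'
from h import *
for n in ['top','scene']:
    z=np.load(n+'0.npz'); P=pts(n,z['d']); 
    for k,v in OBJ.items(): print(n,k,rect(P,*v,trim=k not in('tray','board')).tolist())
E
```

```text
top frame [521.2, 309.4, 185.3, 104.0, -67.8, 34.1, 1939.0]
top tray [472.0, 13.0, 170.4, 151.4, 76.2, 35.8, 597.0]
top base [447.0, -153.7, 96.1, 63.7, -85.3, 30.2, 1078.0]
top tinA [662.1, 74.6, 94.4, 65.0, -85.0, 30.7, 1034.0]
top tinB [655.9, -38.3, 96.5, 64.0, -66.0, 30.5, 1041.0]
top tinC [625.2, -166.9, 94.5, 66.0, 79.0, 30.7, 1057.0]
top rack [407.0, -391.0, 130.8, 19.4, -77.1, 40.2, 461.0]
top board [424.7, -379.2, 101.3, 9.3, -77.2, 159.6, 238.0]
top fence [646.0, -365.0, 169.0, 32.5, 65.3, 80.2, 969.0]
scene frame [524.9, 309.2, 189.7, 103.7, -67.9, 33.8, 1722.0]
scene tray [471.4, 11.2, 170.6, 155.6, 76.3, 34.5, 836.0]
scene base [451.6, -155.1, 95.4, 66.1, -85.2, 29.4, 1095.0]
scene tinA [666.2, 73.3, 97.6, 64.0, -83.7, 29.5, 1170.0]
scene tinB [660.4, -39.2, 96.5, 63.4, -65.7, 29.6, 1282.0]
scene tinC [628.7, -168.2, 95.6, 65.3, 79.8, 29.5, 1389.0]
scene rack [443.2, -385.0, 129.2, 30.8, -77.1, 39.2, 810.0]
scene board [425.5, -381.4, 100.4, 14.0, -77.4, 146.7, 884.0]
scene fence [649.4, -366.9, 168.9, 29.4, 64.8, 79.6, 1541.0]
```

```bash
cat >> h.py <<'E'
def go(x=None,y=None,z=None,yaw=None,s=None):
    "shift (cm, tool axes) and roll to reach TCP target mm, yaw of tool x in deg"
    s=s or sense(); R=np.array(s['ee_rot']); p=np.array(s['tcp_pos'])*1000
    a=np.degrees(np.arctan2(R[1,0],R[0,0])); t=[p[i] if v is None else v for i,v in enumerate((x,y,z))]
    d=R.T@(np.array(t)-p)/10; r=0 if yaw is None else -((yaw-a+180)%360-180)
    print('t',round(s['time_s'],2),'tcp',p.round(1),'yaw',round(a,2),'F',np.round(s['wrist_force'],1),'w',round(s['gripper_width'],3),'j6',round(s['joints'][5],1),'| travel',d.round(2).tolist(),'roll',round(r,2))
E
python3 -c "
from h import *
go(539,379,140,22.1)"
```

```text
t 1.6 tcp [178.6 598.9 233.6] yaw -16.6 F [0.1 0.1 0.5] w 1.0 j6 -14.8 | travel [40.83, 10.78, 9.36] roll -38.7
```

Request:
{"fn": "arm_command", "kwargs": {
  "rows": [
    {"travel": [20,5.3,0],"roll": -19,"fingers": 50},
    {"travel": [40.83,10.78,0],"roll": -38.7,"fingers": 50},
    {"travel": [40.83,10.78,0],"roll": -38.7,"fingers": 50},
    {"travel": [40.83,10.78,0],"roll": -38.7,"fingers": 50},
    {"travel": [40.83,10.78,0],"roll": -38.7,"fingers": 50},
    {"travel": [40.83,10.78,0],"roll": -38.7,"fingers": 50},
    {"travel": [40.83,10.78,4],"roll": -38.7,"fingers": 50},
    {"travel": [40.83,10.78,9.3],"roll": -38.7,"fingers": 50},
    {"travel": [40.83,10.78,9.3],"roll": -38.7,"fingers": 50},
    {"travel": [40.83,10.78,9.3],"roll": -38.7,"fingers": 50}
  ]
}}

```text
time_s: 2.6
tcp_pos: [0.5396, 0.375, 0.1356]
ee_rot: [[0.928, 0.372, -0.006], [0.372, -0.928, -0.006], [-0.008, 0.003, -1.0]]
wrist_force: [-0.9, 0.1, -1.3]
gripper_width: 0.503
```

```bash
python3 -c "
from h import *
go(539,379,58,22.1)
im,d=capture('scene');P=pts('scene',d)
save('a1.png',im[130:280,340:540],4)"
```

```text
t 2.6 tcp [539.6 375.  135.6] yaw 21.83 F [-0.9  0.1 -1.3] w 0.503 j6 63.0 | travel [0.15, -0.42, 7.76] roll -0.27
```

View pics/a1.png

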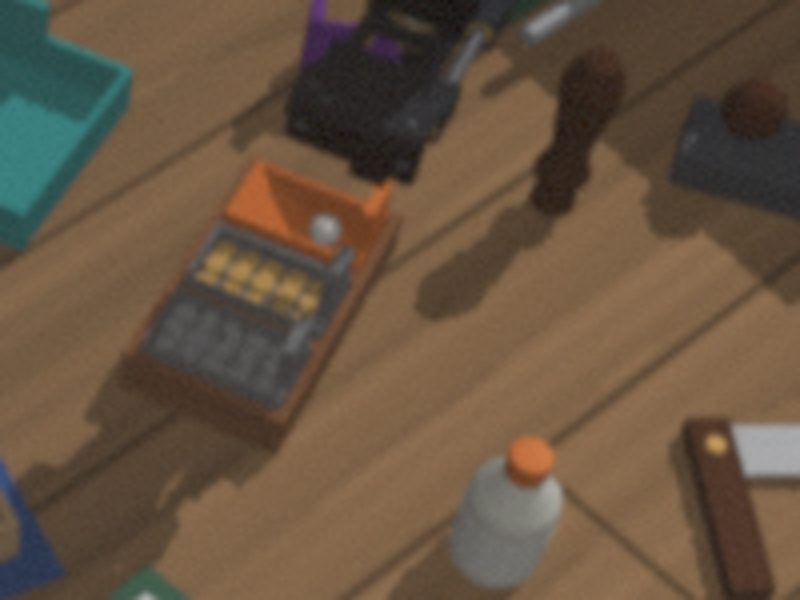

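The gripper is above the orange tab (385,195), but the pose has not settled yet, so I let it settle first.

Request:
{"fn": "arm_command", "kwargs": {
  "rows": [
    {"travel": [0,0,0],"roll": 0,"fingers": 50},
    {"travel": [0,0,3],"roll": 0,"fingers": 50},
    {"travel": [0,0,3],"roll": 0,"fingers": 50},
    {"travel": [0,0,3],"roll": 0,"fingers": 50}
  ]
}}

```text
time_s: 3.05
tcp_pos: [0.5386, 0.3803, 0.1122]
ee_rot: [[0.926, 0.378, 0.001], [0.378, -0.926, 0.001], [0.002, -0.0, -1.0]]
wrist_force: [0.4, 1.1, -0.1]
gripper_width: 0.497
```

```bash
python3 -c "
from h import *
go(539,379,58,22.1)"
```

```text
t 3.05 tcp [538.6 380.3 112.2] yaw 22.23 F [ 0.4  1.1 -0.1] w 0.497 j6 62.9 | travel [-0.02, 0.14, 5.42] roll 0.13
```

Request:
{"fn": "arm_command", "kwargs": {
  "rows": [
    {"travel": [0,0,2],"roll": 0,"fingers": 50},
    {"travel": [0,0,4],"roll": 0,"fingers": 50},
    {"travel": [0,0,5.2],"roll": 0,"fingers": 50},
    {"travel": [0,0,5.2],"roll": 0,"fingers": 50},
    {"travel": [0,0,5.2],"roll": 0,"fingers": 50},
    {"travel": [0,0,5.2],"roll": 0,"fingers": 20},
    {"travel": [0,0,5.2],"roll": 0,"fingers": 20},
    {"travel": [0,0,5.2],"roll": 0,"fingers": 20},
    {"travel": [0,0,5.2],"roll": 0,"fingers": 20},
    {"travel": [0,0,5.2],"roll": 0,"fingers": 20}
  ]
}}

```text
time_s: 4.05
tcp_pos: [0.5396, 0.38, 0.0597]
ee_rot: [[0.926, 0.377, 0.002], [0.377, -0.926, 0.002], [0.003, -0.001, -1.0]]
wrist_force: [-2.1, 2.7, 4.3]
gripper_width: 0.341
```

```bash
python3 -c "
from h import *
go(539,379,58,22.1)"
```

```text
t 4.05 tcp [539.6 380.   59.7] yaw 22.12 F [-2.1  2.7  4.3] w 0.341 j6 63.0 | travel [-0.1, 0.07, 0.17] roll 0.02
```

Request:
{"fn": "arm_command", "kwargs": {
  "rows": [
    {"travel": [0,0,0],"roll": 0,"fingers": 0},
    {"travel": [0,0,-0.6],"roll": 0,"fingers": 0},
    {"travel": [0,0,-1.2],"roll": 0,"fingers": 0},
    {"travel": [0,0,-1.8],"roll": 0,"fingers": 0},
    {"travel": [0,0,-1.8],"roll": 0,"fingers": 0}
  ]
}}

```text
time_s: 4.55
tcp_pos: [0.5385, 0.3793, 0.0765]
ee_rot: [[0.927, 0.376, -0.001], [0.376, -0.927, 0.001], [-0.001, -0.001, -1.0]]
wrist_force: [-2.4, 5.4, 0.8]
gripper_width: 0.343
```

```bash
python3 -c "
from h import *
go()
for n in ('scene','top'):
  im,d=capture(n);P=pts(n,d)
  hs=cv2.cvtColor(im,cv2.COLOR_RGB2HSV)
  m=(hs[...,0]<16)&(hs[...,1]>170)&(np.hypot(P[...,0]-.5,P[...,1]-.365)<.07)&(P[...,2]>.03)
  Q=P[m]; u=np.array([.927,.376]); s=(Q[:,:2]-[.5,.365])@u
  for a in np.arange(-.05,.05,.02):
    k=(s>a)&(s<a+.02); print(n,round(a,2),k.sum(),np.percentile(Q[k,2],[50,90]).round(3) if k.any() else '')
  if n=='scene': save('a2.png',im[120:260,340:500],5)"
```

```text
t 4.55 tcp [538.5 379.3  76.5] yaw 22.08 F [-2.4  5.4  0.8] w 0.343 j6 63.0 | travel [0.0, 0.0, 0.0] roll 0
scene -0.05 92 [0.053 0.056]
scene -0.03 43 [0.044 0.054]
scene -0.01 12 [0.05  0.056]
scene 0.01 12 [0.047 0.054]
scene 0.03 2 [0.041 0.045]
top -0.05 66 [0.043 0.055]
top -0.03 74 [0.04  0.052]
top -0.01 69 [0.035 0.142]
top 0.01 35 [0.045 0.169]
top 0.03 9 [0.07  0.075]
```

View pics/a2.png

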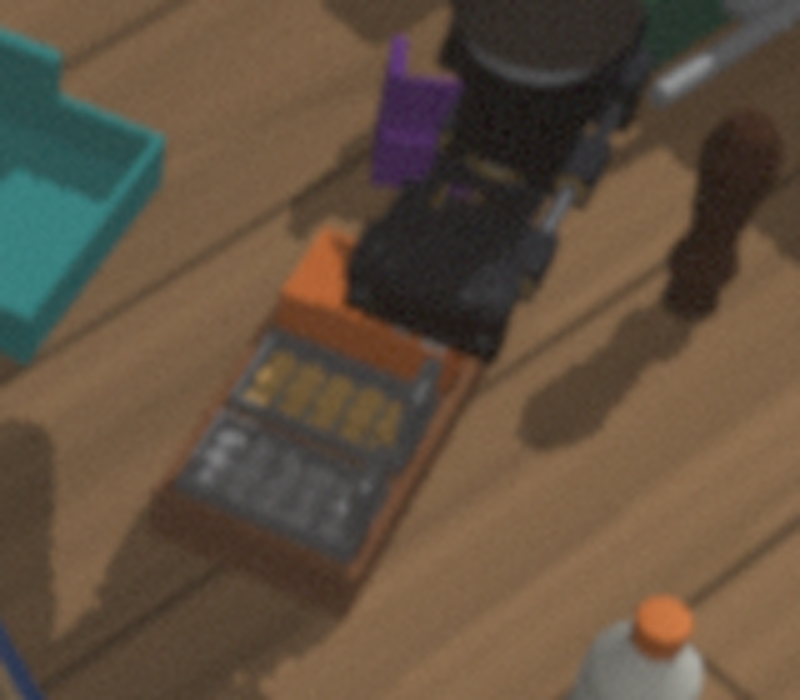

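The bin is out about 17 mm and level, with its front rim at z≈0.055. I keep lifting.

Request:
{"fn": "arm_command", "kwargs": {
  "rows": [
    {"travel": [0,0,-1],"roll": 0,"fingers": 0},
    {"travel": [0,0,-2],"roll": 0,"fingers": 0},
    {"travel": [0,0,-4],"roll": 0,"fingers": 0},
    {"travel": [0,0,-6],"roll": 0,"fingers": 0},
    {"travel": [0,0,-8],"roll": 0,"fingers": 0},
    {"travel": [0,0,-8],"roll": 0,"fingers": 0},
    {"travel": [0,0,-8],"roll": 0,"fingers": 0}
  ]
}}

```text
time_s: 5.35
tcp_pos: [0.5387, 0.3777, 0.1562]
ee_rot: [[0.927, 0.375, -0.001], [0.375, -0.927, -0.001], [-0.002, 0.001, -1.0]]
wrist_force: [0.0, 0.4, -2.2]
gripper_width: 0.342
```

```bash
cat >> h.py <<'E'
def bintilt(n,u,xy,pr=True):
    "orange points in the bin's x-z plane; u=bin x dir, xy = tcp"
    im,d=capture(n);P=pts(n,d); hs=cv2.cvtColor(im,cv2.COLOR_RGB2HSV)
    m=(hs[...,0]<16)&(hs[...,1]>170)&(np.hypot(P[...,0]-xy[0],P[...,1]-xy[1])<.13)&(P[...,2]>.04)&(P[...,2]<.3)
    Q=P[m]; s=(Q[:,:2]-xy)@np.array(u)
    for a in np.arange(-.11,.07,.015):
        k=(s>a)&(s<a+.015)
        if k.sum()>3: print(n,round(a,3),k.sum(),np.percentile(Q[k,2],[5,50,95]).round(3))
    return im
E
python3 -c "
from h import *
go(460,150,190,76)
s=sense();R=s['ee_rot'];im=bintilt('scene',R[:2,0],s['tcp_pos'][:2]);
c=get_calibration('scene');print(R[:,0])
go(480,190,None,76)"
```

```text
t 5.35 tcp [538.7 377.7 156.2] yaw 22.05 F [ 0.   0.4 -2.2] w 0.342 j6 63.0 | travel [-15.85, 18.16, -3.34] roll -53.95
scene -0.095 39 [0.117 0.134 0.137]
scene -0.08 104 [0.118 0.128 0.136]
scene -0.065 51 [0.108 0.118 0.135]
scene -0.05 38 [0.108 0.122 0.22 ]
scene -0.035 25 [0.11  0.123 0.135]
scene -0.02 27 [0.11  0.122 0.136]
scene -0.005 23 [0.116 0.125 0.135]
[ 0.92688334  0.375346   -0.00162862]
t 5.4 tcp [538.3 377.6 155.3] yaw 22.05 F [-0.  -0.7 -1.4] w 0.341 j6 63.0 | travel [-12.45, 15.2, 0.06] roll -53.95
```

Request:
{"fn": "arm_command", "kwargs": {
  "rows": [
    {"travel": [-4,5,-2],"roll": -8,"fingers": 0},
    {"travel": [-8,10,-2],"roll": -16,"fingers": 0},
    {"travel": [-9.0,16.5,0],"roll": -24,"fingers": 0},
    {"travel": [-9.0,16.5,0],"roll": -32,"fingers": 0},
    {"travel": [-9.0,16.5,0],"roll": -40,"fingers": 0},
    {"travel": [-9.0,16.5,0],"roll": -48,"fingers": 0},
    {"travel": [-9.0,16.5,0],"roll": -54,"fingers": 0},
    {"travel": [-9.0,16.5,0],"roll": -54,"fingers": 0},
    {"travel": [-9.0,16.5,0],"roll": -54,"fingers": 0}
  ]
}}

```text
time_s: 6.3
tcp_pos: [0.5171, 0.1917, 0.1555]
ee_rot: [[0.243, 0.97, -0.002], [0.97, -0.243, -0.001], [-0.002, -0.002, -1.0]]
wrist_force: [0.4, -0.0, -2.5]
gripper_width: 0.345
```

```bash
cat >> h.py <<'E'
def tray(n='top',c=(.474,.012)):
    im,d=capture(n); P=pts(n,d); r=rect(P,c,.14,.027,.045,False); print(n,'tray',r.tolist()); return im
E
python3 -c "
from h import *
tray();tray('scene')
s=sense();R=s['ee_rot'];im=bintilt('scene',R[:2,0],s['tcp_pos'][:2]);
go(515.2,187.7,84,76.2)"
```

```text
top tray [471.7, 13.3, 170.0, 150.7, 76.2, 35.9, 602.0]
scene tray [472.5, 11.3, 170.8, 154.3, 76.2, 34.5, 834.0]
scene -0.095 15 [0.112 0.132 0.136]
scene -0.08 29 [0.116 0.128 0.136]
scene -0.065 48 [0.112 0.119 0.135]
scene -0.05 50 [0.103 0.109 0.135]
scene -0.035 43 [0.101 0.11  0.134]
scene -0.02 16 [0.114 0.131 0.136]
scene -0.005 5 [0.117 0.123 0.134]
t 6.45 tcp [517.5 192.1 156.1] yaw 76.04 F [-0.1  0.4 -1.9] w 0.337 j6 128.8 | travel [-0.48, -0.11, 7.21] roll -0.16
```

Request:
{"fn": "arm_command", "kwargs": {
  "rows": [
    {"travel": [-0.4,0,3],"roll": 0,"fingers": 0},
    {"travel": [-0.4,0,6],"roll": 0,"fingers": 0},
    {"travel": [-0.4,0,7.2],"roll": 0,"fingers": 0},
    {"travel": [-0.4,0,7.2],"roll": 0,"fingers": 0},
    {"travel": [-0.9,0,7.2],"roll": 0,"fingers": 0},
    {"travel": [-1.4,0,7.1],"roll": 0,"fingers": 0},
    {"travel": [-1.8,0,6.8],"roll": 0,"fingers": 0},
    {"travel": [-2.2,0,6.4],"roll": 0,"fingers": 0},
    {"travel": [-2.6,0,6.0],"roll": 0,"fingers": 0},
    {"travel": [-2.6,0,6.0],"roll": 0,"fingers": 0}
  ]
}}

```text
time_s: 7.45
tcp_pos: [0.5113, 0.1662, 0.0976]
ee_rot: [[0.241, 0.971, 0.0], [0.971, -0.241, 0.0], [0.0, 0.0, -1.0]]
wrist_force: [0.1, 0.1, -1.8]
gripper_width: 0.339
```

```bash
python3 -c "
from h import *
tray()
s=sense();R=s['ee_rot'];im=bintilt('scene',R[:2,0],s['tcp_pos'][:2]);
go(515.2,187.7,84,76.2)
tray('scene');save('a3.png',im[150:350,230:490],3)"
```

```text
top tray [470.0, 6.9, 170.2, 151.0, 75.1, 36.3, 432.0]
scene -0.095 24 [0.063 0.073 0.077]
scene -0.08 46 [0.062 0.07  0.075]
scene -0.065 57 [0.052 0.059 0.075]
scene -0.05 63 [0.043 0.051 0.075]
scene -0.035 37 [0.042 0.058 0.074]
scene -0.02 22 [0.056 0.071 0.078]
scene -0.005 9 [0.044 0.058 0.066]
t 7.55 tcp [511.3 166.6  96.8] yaw 76.07 F [-0.2 -0.4 -1.2] w 0.338 j6 130.7 | travel [2.14, -0.13, 1.28] roll -0.13
scene tray [474.0, 19.4, 200.1, 154.4, 75.2, 34.6, 845.0]
```

View pics/a3.png

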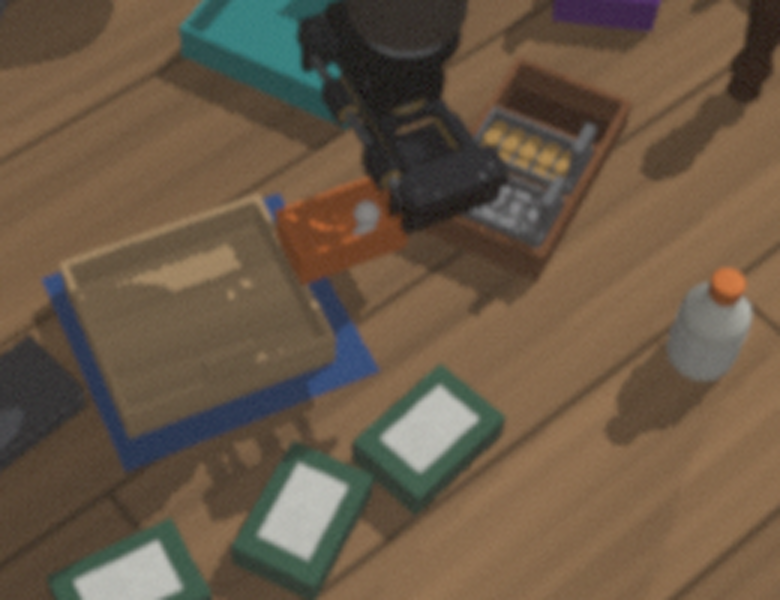

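The bin stayed level, the tray slid about 7 mm, and the bin is now just over the wall. I back off, lower, and push the tray up against the dark tin (fixed), which will then be the fulcrum stop.

Request:
{"fn": "arm_command", "kwargs": {
  "rows": [
    {"travel": [1.6,0,0],"roll": 0,"fingers": 0},
    {"travel": [1.6,0,0],"roll": 0,"fingers": 0},
    {"travel": [1.6,0,1.5],"roll": 0,"fingers": 0},
    {"travel": [1.6,0,1.5],"roll": 0,"fingers": 0},
    {"travel": [0.8,0,1.5],"roll": 0,"fingers": 0},
    {"travel": [0,0,1.5],"roll": 0,"fingers": 0},
    {"travel": [-0.8,0,1.5],"roll": 0,"fingers": 0},
    {"travel": [-1.6,0,1.5],"roll": 0,"fingers": 0},
    {"travel": [-2.3,0,1.5],"roll": 0,"fingers": 0},
    {"travel": [-2.3,0,1.5],"roll": 0,"fingers": 0}
  ]
}}

```text
time_s: 8.6
tcp_pos: [0.5099, 0.1479, 0.0845]
ee_rot: [[0.24, 0.971, 0.011], [0.971, -0.24, 0.008], [0.011, 0.009, -1.0]]
wrist_force: [3.0, 10.7, 1.5]
gripper_width: 0.34
```

```bash
python3 -c "
from h import *
im=tray('top',(.465,-.01))
s=sense();R=s['ee_rot'];im=bintilt('scene',R[:2,0],s['tcp_pos'][:2]);
go(515.2,187.7,84,76.2)"
```

```text
top tray [458.7, -37.5, 223.3, 150.6, 75.1, 33.7, 1019.0]
scene -0.095 13 [0.054 0.057 0.06 ]
scene -0.08 41 [0.046 0.052 0.058]
scene -0.065 44 [0.04  0.045 0.059]
scene -0.05 15 [0.042 0.055 0.061]
scene -0.035 9 [0.048 0.057 0.061]
scene -0.02 15 [0.041 0.05  0.065]
t 8.7 tcp [509.9 148.   84.3] yaw 76.17 F [1.  9.8 1.6] w 0.339 j6 132.5 | travel [3.98, -0.44, 0.07] roll -0.03
```

Request:
{"fn": "arm_command", "kwargs": {
  "rows": [
    {"travel": [-0.8,0,0],"roll": 0,"fingers": 0},
    {"travel": [-1.2,0,-0.3],"roll": 0,"fingers": 0},
    {"travel": [-1.6,0,-0.6],"roll": 0,"fingers": 0},
    {"travel": [-1.6,0,-0.6],"roll": 0,"fingers": 0}
  ]
}}

```text
time_s: 9.1
tcp_pos: [0.5103, 0.1373, 0.094]
ee_rot: [[0.238, 0.971, 0.023], [0.971, -0.238, 0.017], [0.022, 0.018, -1.0]]
wrist_force: [-0.0, 21.6, 12.8]
gripper_width: 0.339
```

```bash
python3 -c "
from h import *
s=sense();R=s['ee_rot'];im=bintilt('scene',R[:2,0],s['tcp_pos'][:2]);
go();save('a4.png',im[150:350,200:460],3)"
```

```text
scene -0.08 23 [0.052 0.055 0.059]
scene -0.065 62 [0.047 0.05  0.058]
scene -0.05 46 [0.041 0.045 0.064]
scene -0.035 15 [0.042 0.06  0.068]
scene -0.02 19 [0.043 0.065 0.083]
scene -0.005 20 [0.041 0.043 0.05 ]
t 9.15 tcp [510.4 137.4  93.9] yaw 76.26 F [-0.4 22.2 12.6] w 0.336 j6 133.7 | travel [0.0, 0.0, 0.0] roll 0
```

View pics/a4.png

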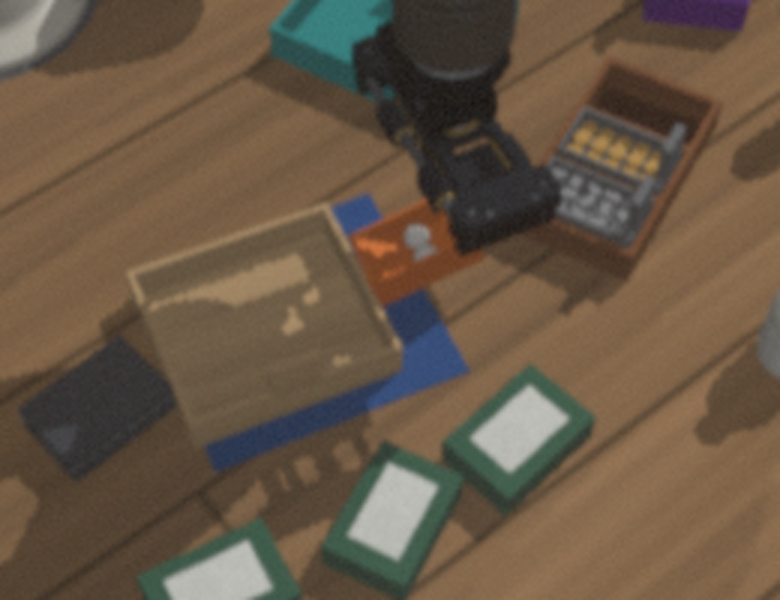

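It is tilting (about 13°) with the tray braced against the dark tin. I follow the arc upward.

Request:
{"fn": "arm_command", "kwargs": {
  "rows": [
    {"travel": [-0.1,0,-0.5],"roll": 0,"fingers": 0},
    {"travel": [-0.3,0,-1.0],"roll": 0,"fingers": 0},
    {"travel": [-0.8,0,-1.5],"roll": 0,"fingers": 0},
    {"travel": [-1.3,0,-1.9],"roll": 0,"fingers": 0},
    {"travel": [-1.3,0,-1.9],"roll": 0,"fingers": 0}
  ]
}}

```text
time_s: 9.65
tcp_pos: [0.5026, 0.1187, 0.11]
ee_rot: [[0.239, 0.971, 0.011], [0.971, -0.24, 0.006], [0.009, 0.009, -1.0]]
wrist_force: [0.8, 7.4, 5.4]
gripper_width: 0.34
```

```bash
python3 -c "
from h import *
s=sense();R=s['ee_rot'];im=bintilt('scene',R[:2,0],s['tcp_pos'][:2]);
go();bintilt('top',R[:2,0],s['tcp_pos'][:2])"
```

```text
scene -0.065 34 [0.053 0.055 0.059]
scene -0.05 53 [0.049 0.052 0.061]
scene -0.035 53 [0.048 0.051 0.063]
scene -0.02 10 [0.051 0.067 0.073]
t 9.7 tcp [502.6 118.8 109.9] yaw 76.15 F [0.2 8.2 6.2] w 0.339 j6 134.8 | travel [0.0, 0.0, 0.0] roll 0
top -0.065 66 [0.051 0.056 0.061]
top -0.05 121 [0.049 0.054 0.067]
top -0.035 24 [0.048 0.052 0.057]
```

Request:
{"fn": "arm_command", "kwargs": {
  "rows": [
    {"travel": [-0.6,0,-0.5],"roll": 0,"fingers": 0},
    {"travel": [-1.2,0,-0.9],"roll": 0,"fingers": 0},
    {"travel": [-1.8,0,-1.2],"roll": 0,"fingers": 0},
    {"travel": [-2.4,0,-1.4],"roll": 0,"fingers": 0},
    {"travel": [-3.0,0,-1.6],"roll": 0,"fingers": 0},
    {"travel": [-3.6,0,-1.7],"roll": 0,"fingers": 0},
    {"travel": [-4.2,0,-1.8],"roll": 0,"fingers": 0},
    {"travel": [-4.8,0,-1.8],"roll": 0,"fingers": 0},
    {"travel": [-5.4,0,-1.8],"roll": 0,"fingers": 0},
    {"travel": [-5.4,0,-1.8],"roll": 0,"fingers": 0}
  ]
}}

```text
time_s: 10.75
tcp_pos: [0.4864, 0.0628, 0.1256]
ee_rot: [[0.241, 0.971, 0.002], [0.971, -0.241, -0.001], [-0.0, 0.002, -1.0]]
wrist_force: [1.5, 2.0, 7.0]
gripper_width: 0.336
```

```bash
python3 -c "
from h import *
s=sense();R=s['ee_rot'];im=bintilt('scene',R[:2,0],s['tcp_pos'][:2]);
go();bintilt('top',R[:2,0],s['tcp_pos'][:2]);save('a5.png',im[150:350,200:460],3)"
```

```text
scene -0.02 13 [0.048 0.05  0.057]
scene -0.005 20 [0.047 0.055 0.083]
scene 0.01 10 [0.054 0.063 0.083]
t 10.8 tcp [486.4  62.9 125.6] yaw 76.08 F [1.5 0.5 6.8] w 0.339 j6 139.6 | travel [0.0, 0.0, 0.0] roll 0
```

View pics/a5.png

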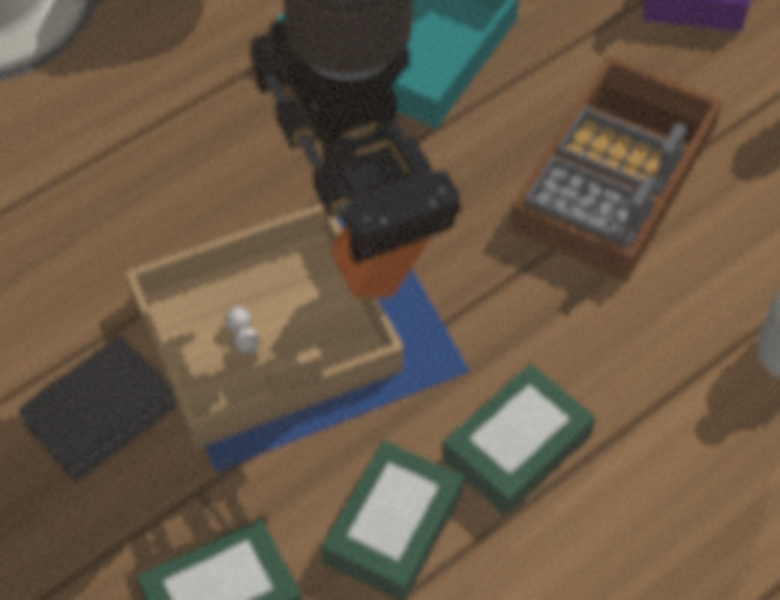

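Both knobs are in the tray, at (238,318) and (245,340) in the crop. Next I raise the bin, back it off, and level it by dragging its front bottom edge on the bench.

Request:
{"fn": "arm_command", "kwargs": {
  "rows": [
    {"travel": [0,0,-1.5],"roll": 0,"fingers": 0},
    {"travel": [0,0,-3],"roll": 0,"fingers": 0},
    {"travel": [2,0,-3],"roll": 0,"fingers": 0},
    {"travel": [4.0,0,-3],"roll": 0,"fingers": 0},
    {"travel": [4.0,0,-1],"roll": 0,"fingers": 0},
    {"travel": [4.0,0,1],"roll": 0,"fingers": 0},
    {"travel": [4.0,0,2],"roll": 0,"fingers": 0},
    {"travel": [4.0,0,2],"roll": 0,"fingers": 0}
  ]
}}

```text
time_s: 11.65
tcp_pos: [0.4927, 0.1008, 0.102]
ee_rot: [[0.241, 0.97, -0.008], [0.97, -0.241, -0.004], [-0.006, -0.007, -1.0]]
wrist_force: [-0.4, 0.2, -0.9]
gripper_width: 0.337
```

```bash
python3 -c "
from h import *
s=sense();R=s['ee_rot'];im=bintilt('scene',R[:2,0],s['tcp_pos'][:2]);
go()"
```

```text
scene 0.01 7 [0.042 0.051 0.055]
t 11.7 tcp [494.1 101.5 103.4] yaw 76.06 F [ 0.7 -0.4 -1.2] w 0.334 j6 136.0 | travel [0.0, 0.0, 0.0] roll 0
```

Request:
{"fn": "arm_command", "kwargs": {
  "rows": [
    {"travel": [0,0,0.9],"roll": 0,"fingers": 0},
    {"travel": [0.5,0,1.2],"roll": 0,"fingers": 0},
    {"travel": [1.2,0,1.3],"roll": 0,"fingers": 0},
    {"travel": [2.0,0,1.3],"roll": 0,"fingers": 0},
    {"travel": [2.8,0,1.4],"roll": 0,"fingers": 0},
    {"travel": [3.6,0,1.6],"roll": 0,"fingers": 0},
    {"travel": [3.6,0,1.6],"roll": 0,"fingers": 0}
  ]
}}

```text
time_s: 12.4
tcp_pos: [0.5077, 0.1403, 0.0919]
ee_rot: [[0.238, 0.971, 0.008], [0.971, -0.238, 0.004], [0.006, 0.007, -1.0]]
wrist_force: [-0.8, 3.1, 10.2]
gripper_width: 0.336
```

```bash
python3 -c "
from h import *
s=sense();R=s['ee_rot'];im=bintilt('scene',R[:2,0],s['tcp_pos'][:2]);
go();im=tray('top',(.465,-.025));bintilt('top',R[:2,0],s['tcp_pos'][:2]);save('a6.png',im[150:350,160:420],3)"
```

```text
scene -0.02 14 [0.041 0.052 0.058]
scene -0.005 6 [0.042 0.046 0.052]
t 12.45 tcp [507.6 140.1  92. ] yaw 76.24 F [-0.2  2.1 10.8] w 0.336 j6 133.0 | travel [0.0, 0.0, 0.0] roll 0
top tray [456.9, -44.3, 237.1, 150.4, 75.1, 33.1, 1204.0]
```

View pics/a6.png

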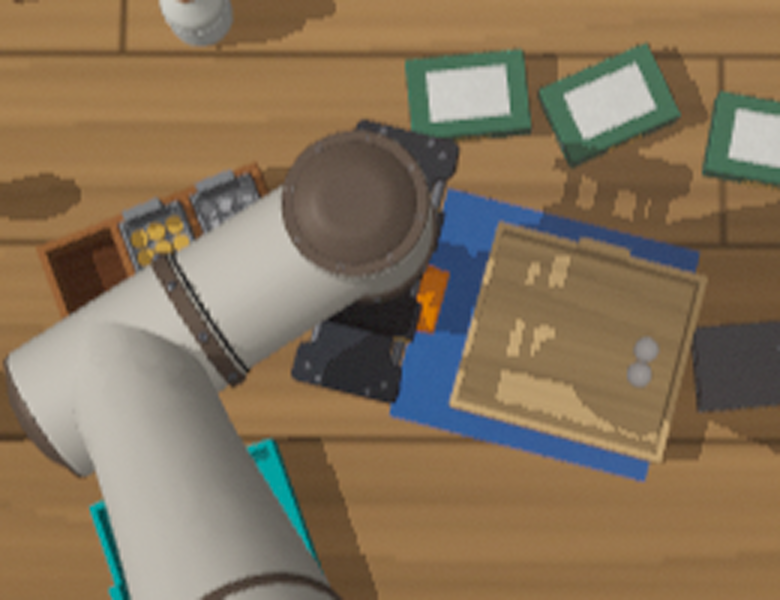

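The view shows the knobs lying in the tray at (648,348) and (640,374), and the tray against the dark tin. The bin's tilt has fallen to about 32°, so I continue levelling.

Request:
{"fn": "arm_command", "kwargs": {
  "rows": [
    {"travel": [0.7,0,0.5],"roll": 0,"fingers": 0},
    {"travel": [1.4,0,1.0],"roll": 0,"fingers": 0},
    {"travel": [2.1,0,1.5],"roll": 0,"fingers": 0},
    {"travel": [2.8,0,2.1],"roll": 0,"fingers": 0},
    {"travel": [3.5,0,2.7],"roll": 0,"fingers": 0},
    {"travel": [4.0,0,3.3],"roll": 0,"fingers": 0},
    {"travel": [4.2,0,3.7],"roll": 0,"fingers": 0},
    {"travel": [4.2,0,3.8],"roll": 0,"fingers": 0},
    {"travel": [4.2,0,3.8],"roll": 0,"fingers": 0}
  ]
}}

```text
time_s: 13.45
tcp_pos: [0.5174, 0.1809, 0.0528]
ee_rot: [[0.238, 0.971, 0.007], [0.971, -0.238, 0.004], [0.006, 0.006, -1.0]]
wrist_force: [1.4, 3.8, 5.1]
gripper_width: 0.331
```

```bash
python3 -c "
from h import *
s=sense();R=s['ee_rot'];im=bintilt('scene',R[:2,0],s['tcp_pos'][:2]);
go()"
```

```text
t 13.5 tcp [517.3 180.8  52.9] yaw 76.21 F [1.8 3.4 5.1] w 0.329 j6 129.9 | travel [0.0, 0.0, 0.0] roll 0
```

Request:
{"fn": "arm_command", "kwargs": {
  "rows": [
    {"travel": [0,0,0],"roll": 0,"fingers": 50},
    {"travel": [0,0,0],"roll": 0,"fingers": 50},
    {"travel": [0,0,-0.5],"roll": 0,"fingers": 50},
    {"travel": [0,0,-0.5],"roll": 0,"fingers": 50},
    {"travel": [0,0,-0.5],"roll": 0,"fingers": 50},
    {"travel": [0,0,-0.5],"roll": 0,"fingers": 0},
    {"travel": [0,0,-0.5],"roll": 0,"fingers": 0},
    {"travel": [0,0,-0.5],"roll": 0,"fingers": 0},
    {"travel": [0,0,-0.5],"roll": 0,"fingers": 0},
    {"travel": [0,0,-0.5],"roll": 0,"fingers": 0}
  ]
}}

```text
time_s: 14.5
tcp_pos: [0.5142, 0.1785, 0.0554]
ee_rot: [[0.24, 0.971, -0.0], [0.971, -0.24, -0.0], [-0.0, -0.0, -1.0]]
wrist_force: [0.1, -0.3, -0.2]
gripper_width: 0.134
```

Request:
{"fn": "arm_command", "kwargs": {
  "rows": [
    {"travel": [0,0,-1],"roll": 0,"fingers": 0},
    {"travel": [0,0,-3],"roll": 0,"fingers": 0},
    {"travel": [0,0,-6],"roll": 0,"fingers": 0},
    {"travel": [0,0,-9],"roll": 0,"fingers": 0},
    {"travel": [0,0,-9.5],"roll": 0,"fingers": 0},
    {"travel": [0,0,-9.5],"roll": 0,"fingers": 0},
    {"travel": [0,0,-9.5],"roll": 0,"fingers": 0}
  ]
}}

```text
time_s: 15.2
tcp_pos: [0.5137, 0.1783, 0.15]
ee_rot: [[0.241, 0.971, -0.001], [0.971, -0.241, -0.0], [-0.001, -0.001, -1.0]]
wrist_force: [-1.0, 0.5, -0.6]
gripper_width: 0.001
```

```bash
python3 -c "
from h import *
s=sense();R=s['ee_rot'];im=bintilt('scene',R[:2,0],s['tcp_pos'][:2]);
go();bintilt('top',R[:2,0],s['tcp_pos'][:2])
go(539.5,379.7,None,22.1)"
```

```text
scene 0.01 30 [0.065 0.071 0.074]
t 15.25 tcp [513.6 178.2 149.5] yaw 76.08 F [-0.9 -0.2 -1.6] w 0.01 j6 129.9 | travel [0.0, 0.0, 0.0] roll 0
top -0.05 6 [0.215 0.221 0.226]
t 15.3 tcp [513.6 178.2 149.3] yaw 76.09 F [ 0.9 -0.7 -0.5] w 0.004 j6 129.9 | travel [20.18, -2.33, -0.03] roll 53.99
```

The tab slipped out. I locate the bin again.

```bash
python3 -c "
from h import *
for n in ('top','scene'):
  im,d=capture(n);P=pts(n,d);hs=cv2.cvtColor(im,cv2.COLOR_RGB2HSV)
  m=(hs[...,0]<16)&(hs[...,1]>170)&(abs(P[...,0]-.5)<.1)&(abs(P[...,1]-.16)<.1)&(P[...,2]<.12)&(P[...,2]>0.004)
  for lo,hi in ((.02,.05),(.05,.09)):
    Q=P[m&(P[...,2]>lo)&(P[...,2]<hi)]
    print(n,lo,len(Q),Q.mean(0).round(3),Q.max(0).round(3), cv2.minAreaRect((Q[:,:2]*1000).astype(np.float32)))
  if n=='scene': save('a7.png',im[150:350,240:500],3)
"
```

```text
top 0.02 51 [0.502 0.133 0.032] [0.535 0.168 0.041] ((504.5605163574219, 135.84405517578125), (54.331787109375, 50.29228591918945), 76.50395965576172)<string>:8: RuntimeWarning: Mean of empty slice.
  ret = um.true_divide(
Traceback (most recent call last):
ValueError: zero-size array to reduction operation maximum which has no identity
```

Request:
{"fn": "arm_command", "kwargs": {
  "rows": [
    {"travel": [5,0,-5],"roll": 0,"fingers": 50},
    {"travel": [10,0,-5],"roll": 0,"fingers": 50},
    {"travel": [15,0,-5],"roll": 0,"fingers": 50},
    {"travel": [18,0,-5],"roll": 0,"fingers": 50},
    {"travel": [18,0,-5],"roll": 0,"fingers": 50}
  ]
}}

```text
time_s: 15.85
tcp_pos: [0.5581, 0.3581, 0.1981]
ee_rot: [[0.236, 0.972, -0.001], [0.972, -0.236, -0.001], [-0.001, -0.0, -1.0]]
wrist_force: [0.2, -1.6, -0.2]
gripper_width: 0.373
```

```bash
cat >> h.py <<'E'
def binloc(c=(.505,.15),r=.1):
    for n in ('top','scene'):
        im,d=capture(n);P=pts(n,d);hs=cv2.cvtColor(im,cv2.COLOR_RGB2HSV)
        m=(hs[...,0]<16)&(hs[...,1]>170)&(np.hypot(P[...,0]-c[0],P[...,1]-c[1])<r)&(P[...,2]<.12)
        for lo,hi in ((.004,.028),(.028,.05),(.055,.09)):
            Q=P[m&(P[...,2]>lo)&(P[...,2]<hi)]
            if len(Q)>3: print(n,lo,len(Q),Q.mean(0).round(4),'zmax',Q[:,2].max().round(3),np.round(np.hstack(cv2.minAreaRect((Q[:,:2]*1000).astype(np.float32))),1))
    return im
E
python3 -c "
from h import *
im=binloc(); save('a7.png',im[150:350,240:500],3)
"
```

```text
top 0.004 296 [0.5151 0.1538 0.013 ] zmax 0.028 [513.  157.   98.3  55.7  75.8]
top 0.028 158 [0.5122 0.1315 0.035 ] zmax 0.05 [508.6 152.1  87.6  50.5  75.7]
top 0.055 38 [0.5149 0.1926 0.0684] zmax 0.078 [518.3 193.4   8.8  28.7  76.3]
scene 0.004 153 [0.5077 0.152  0.0142] zmax 0.028 [511.5 152.5  81.4  51.   74.4]
scene 0.028 77 [0.511  0.1405 0.0336] zmax 0.044 [511.2 150.   88.6  50.1  75.5]
scene 0.055 14 [0.5264 0.1885 0.0698] zmax 0.075 [525.5 188.8   5.3  18.2  76.4]
```

View pics/a7.png

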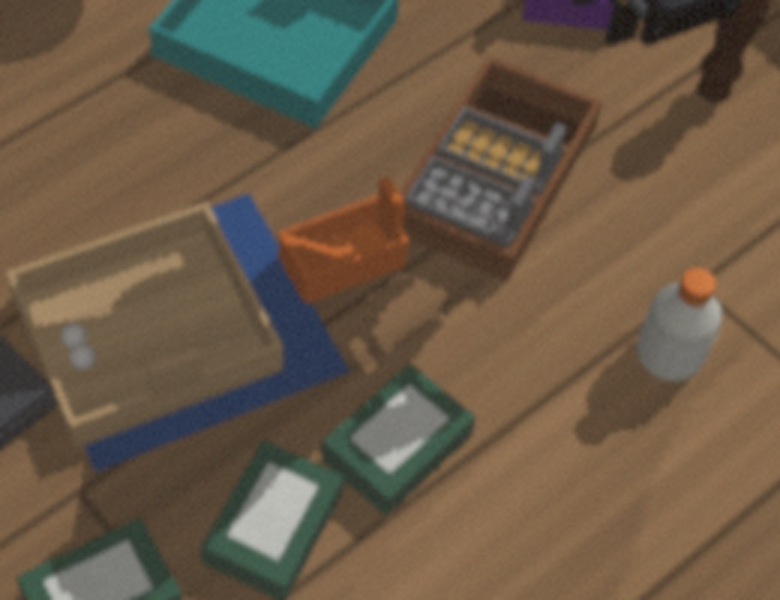

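The bin stands level and empty on the bench at (345,250), with its tab at (390,200). I regrip it there.

```bash
python3 -c "
from h import *
go(520,191.5,56,75.8)"
```

```text
t 15.95 tcp [557.  353.9 198.4] yaw 76.17 F [-0.7 -0.6  0.4] w 0.449 j6 119.7 | travel [-16.61, 0.32, 14.29] roll 0.37
```

Request:
{"fn": "arm_command", "kwargs": {
  "rows": [
    {"travel": [-5,0.1,0],"roll": 0.3,"fingers": 50},
    {"travel": [-10,0.2,0],"roll": 0.3,"fingers": 50},
    {"travel": [-15,0.3,2],"roll": 0.3,"fingers": 50},
    {"travel": [-16.6,0.3,6],"roll": 0.3,"fingers": 50},
    {"travel": [-16.6,0.3,10],"roll": 0.3,"fingers": 50},
    {"travel": [-16.6,0.3,11],"roll": 0.3,"fingers": 50},
    {"travel": [-16.6,0.3,11],"roll": 0.3,"fingers": 50},
    {"travel": [-16.6,0.3,14.3],"roll": 0.3,"fingers": 50},
    {"travel": [-16.6,0.3,14.3],"roll": 0.3,"fingers": 50},
    {"travel": [-16.6,0.3,14.3],"roll": 0.3,"fingers": 0}
  ]
}}

```text
time_s: 16.95
tcp_pos: [0.5215, 0.1922, 0.059]
ee_rot: [[0.244, 0.97, 0.002], [0.97, -0.244, 0.0], [0.001, 0.001, -1.0]]
wrist_force: [0.2, 0.4, 0.8]
gripper_width: 0.467
```

Request:
{"fn": "arm_command", "kwargs": {
  "rows": [
    {"travel": [0,0,0],"roll": 0,"fingers": 0},
    {"travel": [0,0,0],"roll": 0,"fingers": 0},
    {"travel": [0,0,0],"roll": 0,"fingers": 0},
    {"travel": [0,0,0],"roll": 0,"fingers": 0},
    {"travel": [0,0,0],"roll": 0,"fingers": 0}
  ]
}}

```text
time_s: 17.45
tcp_pos: [0.5217, 0.1924, 0.0594]
ee_rot: [[0.245, 0.97, 0.003], [0.97, -0.245, 0.002], [0.003, 0.002, -1.0]]
wrist_force: [-0.4, 1.2, 6.5]
gripper_width: 0.343
```

```bash
python3 -c "
from h import *
go(520,191.5,56,75.8)"
```

```text
t 17.45 tcp [521.7 192.4  59.4] yaw 75.84 F [-0.4  1.2  6.5] w 0.343 j6 128.9 | travel [-0.13, -0.14, 0.34] roll 0.04
```

Request:
{"fn": "arm_command", "kwargs": {
  "rows": [
    {"travel": [0,0,-2],"roll": 0,"fingers": 0},
    {"travel": [0,0,-6],"roll": 0,"fingers": 0},
    {"travel": [0,0,-10],"roll": 0,"fingers": 0},
    {"travel": [0,0,-10],"roll": 0,"fingers": 0},
    {"travel": [4,0,-10],"roll": 8,"fingers": 0},
    {"travel": [8,-0.6,-10],"roll": 16,"fingers": 0},
    {"travel": [12,-1.2,-10],"roll": 24,"fingers": 0},
    {"travel": [16,-1.8,-10],"roll": 32,"fingers": 0},
    {"travel": [18.6,-2.7,-10],"roll": 40,"fingers": 0},
    {"travel": [18.6,-2.7,-10],"roll": 48,"fingers": 0}
  ]
}}

```text
time_s: 18.45
tcp_pos: [0.5393, 0.3818, 0.1559]
ee_rot: [[0.886, 0.464, -0.001], [0.464, -0.886, 0.0], [-0.001, -0.0, -1.0]]
wrist_force: [0.0, -1.5, -2.0]
gripper_width: 0.342
```

```bash
python3 -c "
from h import *
go(539.5,379.5,110,22.1)"
```

```text
t 18.45 tcp [539.3 381.8 155.9] yaw 27.65 F [ 0.  -1.5 -2. ] w 0.342 j6 68.4 | travel [-0.09, 0.21, 4.59] roll 5.55
```

Request:
{"fn": "arm_command", "kwargs": {
  "rows": [
    {"travel": [0,0.1,0],"roll": 5.7,"fingers": 0},
    {"travel": [0,0.1,2],"roll": 5.7,"fingers": 0},
    {"travel": [0,0.1,4.5],"roll": 5.7,"fingers": 0},
    {"travel": [0,0.1,4.5],"roll": 5.7,"fingers": 0},
    {"travel": [0,0.1,4.5],"roll": 5.7,"fingers": 0}
  ]
}}

```text
time_s: 18.95
tcp_pos: [0.5404, 0.3772, 0.112]
ee_rot: [[0.926, 0.376, -0.001], [0.376, -0.926, -0.002], [-0.001, 0.001, -1.0]]
wrist_force: [0.2, 0.1, -0.9]
gripper_width: 0.337
```

```bash
cat > fit.py <<'E'
from h import *
go(539.5,379.5,110,22.1)
u=np.array([np.cos(np.radians(22.1)),np.sin(np.radians(22.1))]);v=np.array([-u[1],u[0]])
F={'top':(521.2,309.4),'scene':(524.9,309.2)}
for n in ('top','scene'):
    im,d=capture(n);P=pts(n,d);hs=cv2.cvtColor(im,cv2.COLOR_RGB2HSV)
    zr=sense()['tcp_pos'][2]-.0594+.036
    m=(hs[...,0]<16)&(hs[...,1]>150)&(np.hypot(P[...,0]-.5,P[...,1]-.365)<.08)&(abs(P[...,2]-zr)<.012)
    Q=P[m][:,:2]*1000-np.array(F[n]); a=Q@u; b=Q@v
    print(n,m.sum(),'rim x',np.percentile(a,[0,1,99,100]).round(1),'y',np.percentile(b,[0,1,50,99,100]).round(1), 'rect',np.round(np.hstack(cv2.minAreaRect(Q.astype(np.float32))),1))
    for s in (-40,-30,-20):
        k=abs(a-s)<6; print('  at',s,b[k].min().round(1) if k.any() else '',b[k].max().round(1) if k.any() else '',np.percentile(P[m][k,2],90).round(4) if k.any() else '')
E
python3 fit.py
```

```text
t 18.95 tcp [540.4 377.2 112. ] yaw 22.11 F [ 0.2  0.1 -0.9] w 0.337 j6 63.1 | travel [0.0, -0.25, 0.2] roll 0.01
top 83 rim x [-45.2 -44.1  39.7  39.9] y [30.3 30.9 66.3 82.9 83. ] rect [-23.7  52.   84.1  52.   20.2]
  at -40 32.6 83.0 0.0872
  at -30 32.4 82.1 0.0873
  at -20 31.7 82.9 0.0881
scene 258 rim x [-46.7 -45.8  43.6  44. ] y [27.  28.7 35.2 81.9 83.1] rect [-21.6  49.6  93.2  53.1  17.5]
  at -40 30.9 82.4 0.09
  at -30 30.0 83.1 0.0874
  at -20 31.3 37.2 0.0892
```

Request:
{"fn": "arm_command", "kwargs": {
  "rows": [
    {"travel": [0,-0.27,0],"roll": 0,"fingers": 0},
    {"travel": [0,-0.27,0],"roll": 0,"fingers": 0},
    {"travel": [0,-0.27,0.8],"roll": 0,"fingers": 0},
    {"travel": [0,-0.27,1.2],"roll": 0,"fingers": 0},
    {"travel": [0,-0.27,1.6],"roll": 0,"fingers": 0},
    {"travel": [0,-0.27,2.0],"roll": 0,"fingers": 0},
    {"travel": [0,-0.27,2.4],"roll": 0,"fingers": 0},
    {"travel": [0,-0.27,2.4],"roll": 0,"fingers": 0}
  ]
}}

```text
time_s: 19.85
tcp_pos: [0.5393, 0.3799, 0.0877]
ee_rot: [[0.927, 0.376, -0.001], [0.376, -0.927, -0.001], [-0.001, 0.0, -1.0]]
wrist_force: [-0.2, -0.3, -2.1]
gripper_width: 0.34
```

```bash
python3 -c "
from h import *
go(539.5,379.5,63,22.1)"
```

```text
t 19.85 tcp [539.3 379.9  87.7] yaw 22.09 F [-0.2 -0.3 -2.1] w 0.34 j6 62.9 | travel [0.01, 0.04, 2.47] roll -0.01
```

Request:
{"fn": "arm_command", "kwargs": {
  "rows": [
    {"travel": [0,0,0.6],"roll": 0,"fingers": 0},
    {"travel": [0,0,1.2],"roll": 0,"fingers": 0},
    {"travel": [0,0,1.8],"roll": 0,"fingers": 0},
    {"travel": [0,0,2.4],"roll": 0,"fingers": 0},
    {"travel": [0,0,2.5],"roll": 0,"fingers": 0},
    {"travel": [0,0,2.5],"roll": 0,"fingers": 0}
  ]
}}

```text
time_s: 20.45
tcp_pos: [0.5397, 0.3802, 0.0636]
ee_rot: [[0.927, 0.376, 0.0], [0.376, -0.927, 0.0], [0.0, -0.0, -1.0]]
wrist_force: [0.4, 0.6, -0.5]
gripper_width: 0.335
```

```bash
python3 -c "
from h import *
go(539.5,379.5,63,22.1)"
```

```text
t 20.45 tcp [539.7 380.2  63.6] yaw 22.1 F [ 0.4  0.6 -0.5] w 0.335 j6 62.9 | travel [-0.05, 0.06, 0.06] roll 0.0
```

Request:
{"fn": "arm_command", "kwargs": {
  "rows": [
    {"travel": [0,0,0.2],"roll": 0,"fingers": 0},
    {"travel": [0,0,0.2],"roll": 0,"fingers": 50},
    {"travel": [0,0,0],"roll": 0,"fingers": 50},
    {"travel": [0,0,0],"roll": 0,"fingers": 50},
    {"travel": [0,0,-2],"roll": 0,"fingers": 50},
    {"travel": [0,0,-6],"roll": 0,"fingers": 50},
    {"travel": [0,0,-10],"roll": 0,"fingers": 50},
    {"travel": [-5,10,-12],"roll": 0,"fingers": 50},
    {"travel": [-5,15,-12],"roll": 0,"fingers": 50},
    {"travel": [-5,15,-12],"roll": 0,"fingers": 50}
  ]
}}

```text
time_s: 21.45
tcp_pos: [0.5479, 0.231, 0.1831]
ee_rot: [[0.926, 0.378, 0.0], [0.378, -0.926, 0.0], [0.001, -0.0, -1.0]]
wrist_force: [1.7, -0.1, 0.2]
gripper_width: 0.503
```

```bash
python3 -c "
from h import *
go()
for n in ('top','scene'):
  im,d=capture(n);P=pts(n,d)
  m=(np.hypot(P[...,0]-.54,P[...,1]-.31)<.13)&(P[...,2]>.055)&(P[...,2]<.09)
  nn,lab,st,_=cv2.connectedComponentsWithStats(m.astype(np.uint8))
  for i in range(1,nn):
    if st[i,4]>5: print('tab',P[lab==i].mean(0).round(4),P[lab==i][:,2].max().round(4),st[i,4])
  r=rect(P,(.46,-.02),.2,.0325,.045,False);print(n,r)
  save('b_%s.png'%n,im,1.25)
"
```

```text
t 21.45 tcp [547.9 231.  183.1] yaw 22.18 F [ 1.7 -0.1  0.2] w 0.503 j6 73.7 | travel [0.0, 0.0, 0.0] roll 0
top [517.5  78.2 146.3  58.  -39.1  36.4 170. ]
tab [0.5418 0.3752 0.07  ] 0.0788 65
tab [0.5635 0.3203 0.0698] 0.08 69
tab [0.5859 0.2656 0.0706] 0.0781 71
scene [480.2   6.3 170.3 153.7  75.5  35.4 599. ]
```

View pics/b_top.png

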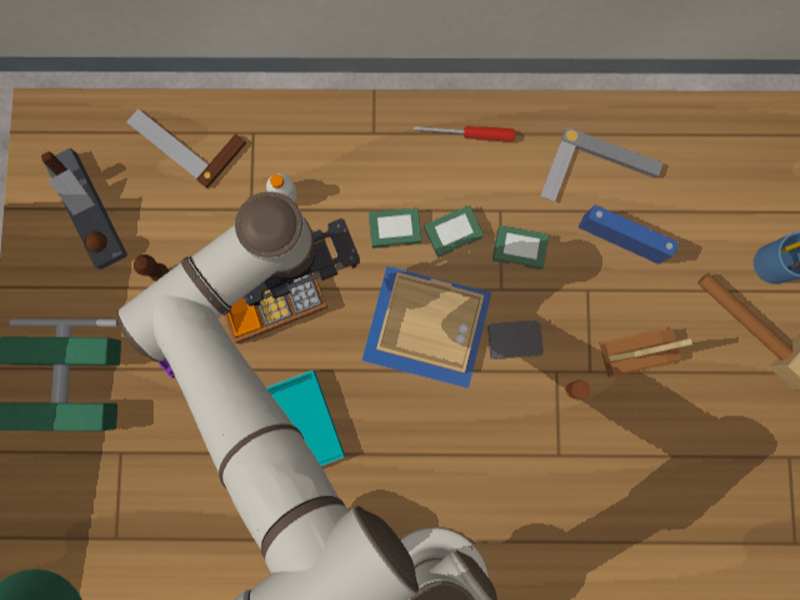

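Status from this view:
- **Bin:** back home. Its tab reads (0.5418, 0.3752), against (0.541, 0.376) at the start.
- **Knobs:** in the tray at (460,333).
- **Tray:** it was evidently knocked back, and now sits about 8 mm off the mat centre.

Now the tins.

```bash
python3 -c "
from h import *
go(664.2,74,120,-84.4)"
```

```text
t 21.55 tcp [548.4 227.4 183.6] yaw 21.79 F [ 0.6 -0.1  0.5] w 0.506 j6 73.6 | travel [5.06, 18.54, 6.37] roll 106.19
```

Request:
{"fn": "arm_command", "kwargs": {
  "rows": [
    {"travel": [2.5,5,0],"roll": 8,"fingers": 100},
    {"travel": [5,10,0],"roll": 16,"fingers": 100},
    {"travel": [5,15,0],"roll": 24,"fingers": 100},
    {"travel": [5,18.5,0],"roll": 32,"fingers": 100},
    {"travel": [5,18.5,1],"roll": 40,"fingers": 100},
    {"travel": [5,18.5,2],"roll": 48,"fingers": 100},
    {"travel": [5,18.5,3],"roll": 56,"fingers": 100},
    {"travel": [5,18.5,4],"roll": 64,"fingers": 100},
    {"travel": [5,18.5,5],"roll": 72,"fingers": 100},
    {"travel": [5,18.5,6],"roll": 80,"fingers": 100}
  ]
}}

```text
time_s: 22.55
tcp_pos: [0.6642, 0.08, 0.1217]
ee_rot: [[0.527, -0.85, -0.001], [-0.85, -0.527, -0.0], [-0.0, 0.001, -1.0]]
wrist_force: [0.6, -1.2, -0.1]
gripper_width: 0.998
```

```bash
python3 -c "
from h import *
go(664.2,74,120,-84.4)"
```

```text
t 22.55 tcp [664.2  80.  121.7] yaw -58.23 F [ 0.6 -1.2 -0.1] w 0.998 j6 11.1 | travel [0.51, 0.32, 0.17] roll 26.17
```

Request:
{"fn": "arm_command", "kwargs": {
  "rows": [
    {"travel": [0.4,0.2,0],"roll": 8,"fingers": 100},
    {"travel": [0.4,0.2,0],"roll": 16,"fingers": 100},
    {"travel": [0.4,0.2,0],"roll": 24,"fingers": 100},
    {"travel": [0.4,0.2,0],"roll": 26.4,"fingers": 100},
    {"travel": [0.4,0.2,3],"roll": 26.4,"fingers": 100},
    {"travel": [0.4,0.2,6],"roll": 26.4,"fingers": 100},
    {"travel": [0.4,0.2,6],"roll": 26.4,"fingers": 100}
  ]
}}

```text
time_s: 23.25
tcp_pos: [0.6613, 0.0747, 0.0575]
ee_rot: [[0.098, -0.995, -0.01], [-0.995, -0.098, -0.002], [0.001, 0.01, -1.0]]
wrist_force: [-0.6, -2.0, -0.6]
gripper_width: 0.997
```

```bash
python3 -c "
from h import *
go(664.2,74,18,-84.4)"
```

```text
t 23.25 tcp [661.3  74.7  57.5] yaw -84.36 F [-0.6 -2.  -0.6] w 0.997 j6 -14.6 | travel [0.09, -0.33, 3.95] roll 0.04
```

Request:
{"fn": "arm_command", "kwargs": {
  "rows": [
    {"travel": [0,-0.1,0],"roll": 0,"fingers": 100},
    {"travel": [0,-0.1,2],"roll": 0,"fingers": 100},
    {"travel": [0,-0.1,4.1],"roll": 0,"fingers": 100},
    {"travel": [0,-0.1,4.1],"roll": 0,"fingers": 100},
    {"travel": [0,-0.1,4.1],"roll": 0,"fingers": 0},
    {"travel": [0,-0.1,4.1],"roll": 0,"fingers": 0},
    {"travel": [0,-0.1,4.1],"roll": 0,"fingers": 0},
    {"travel": [0,-0.1,4.1],"roll": 0,"fingers": 0}
  ]
}}

```text
time_s: 24.05
tcp_pos: [0.6654, 0.0753, 0.0228]
ee_rot: [[0.099, -0.995, -0.0], [-0.995, -0.099, -0.0], [0.0, 0.0, -1.0]]
wrist_force: [-3.5, 0.7, 4.0]
gripper_width: 0.758
```

```bash
python3 -c "
from h import *
go(664.2,74,18,-84.4)"
```

```text
t 24.05 tcp [665.4  75.3  22.8] yaw -84.3 F [-3.5  0.7  4. ] w 0.758 j6 -14.6 | travel [0.12, 0.13, 0.48] roll 0.1
```

Request:
{"fn": "arm_command", "kwargs": {
  "rows": [
    {"travel": [0,0,-2],"roll": 0,"fingers": 0},
    {"travel": [0,0,-5],"roll": 0,"fingers": 0},
    {"travel": [0,0,-9],"roll": 0,"fingers": 0},
    {"travel": [0,0,-10],"roll": 0,"fingers": 0}
  ]
}}

```text
time_s: 24.45
tcp_pos: [0.6685, 0.0759, 0.1265]
ee_rot: [[0.1, -0.995, 0.009], [-0.995, -0.1, 0.002], [-0.001, -0.009, -1.0]]
wrist_force: [0.6, 0.1, -1.8]
gripper_width: 0.753
```

```bash
python3 -c "
from h import *
go(449.6,-153.1,None,-85.2)"
```

```text
t 24.45 tcp [668.5  75.9 126.5] yaw -84.25 F [ 0.6  0.1 -1.8] w 0.753 j6 -14.6 | travel [20.59, 24.07, -0.24] roll 0.95
```

Request:
{"fn": "arm_command", "kwargs": {
  "rows": [
    {"travel": [3,3.5,0],"roll": 0.3,"fingers": 0},
    {"travel": [6,7,0],"roll": 0.9,"fingers": 0},
    {"travel": [9,10.5,0],"roll": 0.9,"fingers": 0},
    {"travel": [12,14,0],"roll": 0.9,"fingers": 0},
    {"travel": [15,17.5,0],"roll": 0.9,"fingers": 0},
    {"travel": [18,21,0],"roll": 0.9,"fingers": 0},
    {"travel": [20.5,23.8,0],"roll": 0.9,"fingers": 0},
    {"travel": [20.5,23.8,3],"roll": 0.9,"fingers": 0},
    {"travel": [20.5,23.8,5],"roll": 0.9,"fingers": 0},
    {"travel": [20.5,23.8,5],"roll": 0.9,"fingers": 0}
  ]
}}

```text
time_s: 25.45
tcp_pos: [0.446, -0.1524, 0.0687]
ee_rot: [[0.082, -0.997, -0.007], [-0.997, -0.082, 0.001], [-0.001, 0.007, -1.0]]
wrist_force: [-1.3, 0.1, -2.4]
gripper_width: 0.759
```

Request:
{"fn": "arm_command", "kwargs": {
  "rows": [
    {"travel": [0,0,0],"roll": 0,"fingers": 0},
    {"travel": [0,0,0],"roll": 0,"fingers": 0}
  ]
}}

```text
time_s: 25.65
tcp_pos: [0.4502, -0.1521, 0.0723]
ee_rot: [[0.084, -0.996, 0.002], [-0.996, -0.084, -0.0], [0.0, -0.002, -1.0]]
wrist_force: [0.2, 0.7, -1.7]
gripper_width: 0.752
```

```bash
python3 -c "
from h import *
go(449.6,-153.1,53,-85.2)
for n in ('top','scene'):
  im,d=capture(n);P=pts(n,d);print(n,rect(P,(.45,-.155),.09,.06,.1,False))"
```

```text
t 25.65 tcp [ 450.2 -152.1   72.3] yaw -85.17 F [ 0.2  0.7 -1.7] w 0.752 j6 3.8 | travel [0.09, 0.07, 1.93] roll 0.03
top [ 420.8 -118.8   26.9   14.   -87.2   79.4   84. ]
scene [ 454.2 -186.3   67.5   30.8    4.5   78.6  420. ]
```

Request:
{"fn": "arm_command", "kwargs": {
  "rows": [
    {"travel": [0.1,0.07,1],"roll": 0,"fingers": 0},
    {"travel": [0.1,0.07,1.9],"roll": 0,"fingers": 0},
    {"travel": [0.1,0.07,2.0],"roll": 0,"fingers": 0},
    {"travel": [0.1,0.07,2.0],"roll": 0,"fingers": 0},
    {"travel": [0.1,0.07,2.0],"roll": 0,"fingers": 100},
    {"travel": [0.1,0.07,2.0],"roll": 0,"fingers": 100},
    {"travel": [0.1,0.07,2.0],"roll": 0,"fingers": 100},
    {"travel": [0.1,0.07,-2],"roll": 0,"fingers": 100},
    {"travel": [0.1,0.07,-6],"roll": 0,"fingers": 100},
    {"travel": [0.1,0.07,-8],"roll": 0,"fingers": 100}
  ]
}}

```text
time_s: 26.75
tcp_pos: [0.4502, -0.1536, 0.1546]
ee_rot: [[0.084, -0.996, 0.005], [-0.996, -0.084, -0.001], [0.001, -0.005, -1.0]]
wrist_force: [0.3, -0.2, 0.6]
gripper_width: 0.997
```

```bash
python3 -c "
from h import *
go(658.2,-38.8,125,-65.9)"
```

```text
t 26.75 tcp [ 450.2 -153.6  154.6] yaw -85.16 F [ 0.3 -0.2  0.6] w 0.997 j6 4.0 | travel [-9.69, -21.68, 3.05] roll -19.26
```

Next, tin B.

Request:
{"fn": "arm_command", "kwargs": {
  "rows": [
    {"travel": [-2,-4.4,0],"roll": -5,"fingers": 100},
    {"travel": [-4,-8.8,0],"roll": -10,"fingers": 100},
    {"travel": [-6,-13.2,0],"roll": -15,"fingers": 100},
    {"travel": [-8,-17.6,1],"roll": -19.3,"fingers": 100},
    {"travel": [-9.7,-21.7,2],"roll": -19.3,"fingers": 100},
    {"travel": [-9.7,-21.7,5],"roll": -19.3,"fingers": 100},
    {"travel": [-9.7,-21.7,9],"roll": -19.3,"fingers": 100},
    {"travel": [-9.7,-21.7,9],"roll": -19.3,"fingers": 100},
    {"travel": [-9.7,-21.7,9],"roll": -19.3,"fingers": 100}
  ]
}}

```text
time_s: 27.65
tcp_pos: [0.6566, -0.0388, 0.0612]
ee_rot: [[0.409, -0.913, -0.002], [-0.913, -0.409, -0.001], [0.0, 0.002, -1.0]]
wrist_force: [0.7, -0.0, 1.2]
gripper_width: 1.001
```

```bash
python3 -c "
from h import *
go(658.5,-38.8,22,-65.9)
im,d=capture('scene');P=pts('scene',d);print(rect(P,(.45,-.155),.075,.05,.07),'base ref scene 451.6 -155.1 -85.2')
tray('scene')"
```

```text
t 27.65 tcp [656.6 -38.8  61.2] yaw -65.87 F [ 0.7 -0.   1.2] w 1.001 j6 13.4 | travel [0.07, -0.18, 3.92] roll 0.03
[ 451.6 -154.5   96.6   65.9  -84.8   59.5 1169. ] base ref scene 451.6 -155.1 -85.2
scene tray [474.7, -13.9, 153.8, 128.7, -14.8, 34.5, 362.0]
```

Request:
{"fn": "arm_command", "kwargs": {
  "rows": [
    {"travel": [0.07,-0.15,2],"roll": 0,"fingers": 100},
    {"travel": [0.07,-0.15,4],"roll": 0,"fingers": 100},
    {"travel": [0.07,-0.15,4],"roll": 0,"fingers": 100},
    {"travel": [0.07,-0.15,4],"roll": 0,"fingers": 100},
    {"travel": [0.07,-0.15,4],"roll": 0,"fingers": 0},
    {"travel": [0.07,-0.15,4],"roll": 0,"fingers": 0},
    {"travel": [0.07,-0.15,4],"roll": 0,"fingers": 0},
    {"travel": [0.07,-0.15,4],"roll": 0,"fingers": 0}
  ]
}}

```text
time_s: 28.55
tcp_pos: [0.6587, -0.0385, 0.0223]
ee_rot: [[0.408, -0.913, 0.001], [-0.913, -0.408, -0.0], [0.0, -0.001, -1.0]]
wrist_force: [-0.1, -0.8, 2.2]
gripper_width: 0.756
```

```bash
python3 -c "
from h import *
go(658.5,-38.8,22,-65.9)"
```

```text
t 28.55 tcp [658.7 -38.5  22.3] yaw -65.89 F [-0.1 -0.8  2.2] w 0.756 j6 13.4 | travel [0.02, 0.03, 0.03] roll 0.01
```

Request:
{"fn": "arm_command", "kwargs": {
  "rows": [
    {"travel": [0,0,-2],"roll": 0,"fingers": 0},
    {"travel": [0,0,-5],"roll": 0,"fingers": 0},
    {"travel": [0,0,-9],"roll": 0,"fingers": 0},
    {"travel": [0,0,-12],"roll": 0,"fingers": 0},
    {"travel": [0,0,-12],"roll": 0,"fingers": 0}
  ]
}}

```text
time_s: 29.05
tcp_pos: [0.6612, -0.0384, 0.1467]
ee_rot: [[0.409, -0.912, 0.01], [-0.913, -0.409, 0.001], [0.004, -0.009, -1.0]]
wrist_force: [1.7, -0.0, -1.9]
gripper_width: 0.756
```

```bash
python3 -c "
from h import *
go(449.6,-154.4,None,-85.2)"
```

```text
t 29.05 tcp [661.2 -38.4 146.7] yaw -65.86 F [ 1.7 -0.  -1.9] w 0.756 j6 13.4 | travel [1.93, 24.06, -0.22] roll 19.34
```

Request:
{"fn": "arm_command", "kwargs": {
  "rows": [
    {"travel": [0.4,4.7,0],"roll": 5,"fingers": 0},
    {"travel": [0.8,9.4,0],"roll": 10,"fingers": 0},
    {"travel": [1.2,14.1,0],"roll": 15,"fingers": 0},
    {"travel": [1.6,18.8,0],"roll": 19.3,"fingers": 0},
    {"travel": [2.05,23.8,0],"roll": 19.3,"fingers": 0},
    {"travel": [2.05,23.8,2],"roll": 19.3,"fingers": 0},
    {"travel": [2.05,23.8,4.8],"roll": 19.3,"fingers": 0},
    {"travel": [2.05,23.8,4.8],"roll": 19.3,"fingers": 0},
    {"travel": [2.05,23.8,4.8],"roll": 19.3,"fingers": 0}
  ]
}}

```text
time_s: 29.95
tcp_pos: [0.4488, -0.1544, 0.0928]
ee_rot: [[0.084, -0.996, -0.003], [-0.996, -0.084, -0.0], [-0.0, 0.003, -1.0]]
wrist_force: [1.1, -0.4, -2.6]
gripper_width: 0.754
```

```bash
python3 -c "
from h import *
go(449.6,-154.4,82.3,-85.2)"
```

```text
t 29.95 tcp [ 448.8 -154.4   92.8] yaw -85.2 F [ 1.1 -0.4 -2.6] w 0.754 j6 4.1 | travel [0.0, -0.08, 1.05] roll 0.0
```

Request:
{"fn": "arm_command", "kwargs": {
  "rows": [
    {"travel": [0,-0.05,0.5],"roll": 0,"fingers": 0},
    {"travel": [0,-0.05,1.05],"roll": 0,"fingers": 0},
    {"travel": [0,-0.05,1.15],"roll": 0,"fingers": 0},
    {"travel": [0,-0.05,1.15],"roll": 0,"fingers": 0},
    {"travel": [0,-0.05,1.15],"roll": 0,"fingers": 100},
    {"travel": [0,-0.05,1.15],"roll": 0,"fingers": 100},
    {"travel": [0,-0.05,1.15],"roll": 0,"fingers": 100},
    {"travel": [0,-0.05,-2],"roll": 0,"fingers": 100},
    {"travel": [0,-0.05,-6],"roll": 0,"fingers": 100},
    {"travel": [0,-0.05,-6],"roll": 0,"fingers": 100}
  ]
}}

```text
time_s: 30.95
tcp_pos: [0.4538, -0.1549, 0.1588]
ee_rot: [[0.085, -0.996, 0.012], [-0.996, -0.085, -0.002], [0.003, -0.012, -1.0]]
wrist_force: [0.1, -0.1, 0.7]
gripper_width: 0.998
```

```bash
python3 -c "
from h import *
go(627.3,-167.6,125,-100.6)"
```

```text
t 30.95 tcp [ 453.8 -154.9  158.8] yaw -85.12 F [ 0.1 -0.1  0.7] w 0.998 j6 4.1 | travel [2.73, -17.13, 3.59] roll 15.48
```

Request:
{"fn": "arm_command", "kwargs": {
  "rows": [
    {"travel": [0.7,-4.4,0],"roll": 5,"fingers": 100},
    {"travel": [1.4,-8.8,0],"roll": 10,"fingers": 100},
    {"travel": [2.1,-13.2,0],"roll": 15.4,"fingers": 100},
    {"travel": [2.8,-17.6,1],"roll": 15.4,"fingers": 100},
    {"travel": [2.8,-17.6,5],"roll": 15.4,"fingers": 100},
    {"travel": [2.8,-17.6,9],"roll": 15.4,"fingers": 100},
    {"travel": [2.8,-17.6,9],"roll": 15.4,"fingers": 100},
    {"travel": [2.8,-17.6,9],"roll": 15.4,"fingers": 100}
  ]
}}

```text
time_s: 31.75
tcp_pos: [0.6277, -0.1679, 0.0634]
ee_rot: [[-0.183, -0.983, -0.001], [-0.983, 0.183, -0.001], [0.001, 0.001, -1.0]]
wrist_force: [1.2, -0.6, 0.9]
gripper_width: 0.999
```

```bash
python3 -c "
from h import *
go(627.3,-167.6,20,-100.6)
im,d=capture('scene');P=pts('scene',d);print(rect(P,(.45,-.155),.075,.08,.1),'base ref scene 451.6 -155.1 -85.2')"
```

```text
t 31.75 tcp [ 627.7 -167.9   63.4] yaw -100.57 F [ 1.2 -0.6  0.9] w 0.999 j6 -9.9 | travel [-0.03, 0.04, 4.34] roll 0.03
[ 455.9 -174.    66.2   58.     4.4   89.6  572. ] base ref scene 451.6 -155.1 -85.2
```

Request:
{"fn": "arm_command", "kwargs": {
  "rows": [
    {"travel": [0,0,2],"roll": 0,"fingers": 100},
    {"travel": [0,0,4.3],"roll": 0,"fingers": 100},
    {"travel": [0,0,4.3],"roll": 0,"fingers": 100},
    {"travel": [0,0,4.3],"roll": 0,"fingers": 100},
    {"travel": [0,0,4.3],"roll": 0,"fingers": 0},
    {"travel": [0,0,4.3],"roll": 0,"fingers": 0},
    {"travel": [0,0,4.3],"roll": 0,"fingers": 0},
    {"travel": [0,0,4.3],"roll": 0,"fingers": 0}
  ]
}}

```text
time_s: 32.6
tcp_pos: [0.6275, -0.1676, 0.0213]
ee_rot: [[-0.184, -0.983, -0.0], [-0.983, 0.184, -0.0], [0.0, 0.0, -1.0]]
wrist_force: [-2.2, 1.7, 3.4]
gripper_width: 0.759
```

```bash
python3 -c "
from h import *
go(627.3,-167.6,20,-100.6)"
```

```text
t 32.6 tcp [ 627.5 -167.6   21.3] yaw -100.6 F [-2.2  1.7  3.4] w 0.759 j6 -9.9 | travel [0.01, 0.02, 0.13] roll -0.0
```

Request:
{"fn": "arm_command", "kwargs": {
  "rows": [
    {"travel": [0,0,-2],"roll": 0,"fingers": 0},
    {"travel": [0,0,-5],"roll": 0,"fingers": 0},
    {"travel": [0,0,-9],"roll": 0,"fingers": 0},
    {"travel": [0,0,-12],"roll": 0,"fingers": 0},
    {"travel": [0,0,-14],"roll": 0,"fingers": 0},
    {"travel": [0,0,-14],"roll": 0,"fingers": 0}
  ]
}}

```text
time_s: 33.2
tcp_pos: [0.6294, -0.1677, 0.1637]
ee_rot: [[-0.184, -0.983, 0.007], [-0.983, 0.184, -0.001], [-0.001, -0.007, -1.0]]
wrist_force: [0.4, 0.2, -2.0]
gripper_width: 0.753
```

```bash
python3 -c "
from h import *
go(449.6,-154.4,None,-85.2)
for n in('top','scene'):
  im,d=capture(n);P=pts(n,d);print(n,rect(P,(.45,-.155),.075,.08,.1))"
```

```text
t 33.2 tcp [ 629.4 -167.7  163.7] yaw -100.59 F [ 0.4  0.2 -2. ] w 0.753 j6 -9.9 | travel [1.99, 17.92, -0.12] roll -15.39
top [ 449.7 -165.7   70.8   63.7  -85.6   90.4  857. ]
scene [ 454.8 -178.6   63.8   48.8    4.7   89.4  516. ]
```

Request:
{"fn": "arm_command", "kwargs": {
  "rows": [
    {"travel": [0.5,4.4,0],"roll": -5,"fingers": 0},
    {"travel": [1.0,8.8,0],"roll": -10,"fingers": 0},
    {"travel": [1.5,13.2,0],"roll": -15.4,"fingers": 0},
    {"travel": [2.0,17.8,0],"roll": -15.4,"fingers": 0},
    {"travel": [2.0,17.8,2],"roll": -15.4,"fingers": 0},
    {"travel": [2.0,17.8,3.7],"roll": -15.4,"fingers": 0},
    {"travel": [2.0,17.8,3.7],"roll": -15.4,"fingers": 0},
    {"travel": [2.0,17.8,3.7],"roll": -15.4,"fingers": 0}
  ]
}}

```text
time_s: 34.1
tcp_pos: [0.4484, -0.1545, 0.1225]
ee_rot: [[0.084, -0.996, -0.003], [-0.996, -0.084, -0.0], [-0.0, 0.003, -1.0]]
wrist_force: [0.8, -0.1, -3.1]
gripper_width: 0.757
```

```bash
python3 -c "
from h import *
go(449.2,-154.4,111.3,-85.2)"
```

```text
t 34.1 tcp [ 448.4 -154.5  122.5] yaw -85.2 F [ 0.8 -0.1 -3.1] w 0.757 j6 4.1 | travel [-0.0, -0.08, 1.12] roll -0.0
```

Request:
{"fn": "arm_command", "kwargs": {
  "rows": [
    {"travel": [0,0,0.5],"roll": 0,"fingers": 0},
    {"travel": [0,0,1.1],"roll": 0,"fingers": 0},
    {"travel": [0,0,1.2],"roll": 0,"fingers": 0},
    {"travel": [0,0,1.2],"roll": 0,"fingers": 0},
    {"travel": [0,0,1.2],"roll": 0,"fingers": 100},
    {"travel": [0,0,1.2],"roll": 0,"fingers": 100},
    {"travel": [0,0,1.2],"roll": 0,"fingers": 100},
    {"travel": [0,0,-2],"roll": 0,"fingers": 100},
    {"travel": [0,0,-6],"roll": 0,"fingers": 100},
    {"travel": [0,0,-10],"roll": 0,"fingers": 100}
  ]
}}

```text
time_s: 35.1
tcp_pos: [0.4488, -0.1545, 0.225]
ee_rot: [[0.084, -0.996, -0.0], [-0.996, -0.084, -0.0], [0.0, 0.0, -1.0]]
wrist_force: [0.7, -0.1, 0.8]
gripper_width: 0.997
```

```bash
python3 -c "
from h import *
go(426,-380,215,0)
for n in('top','scene'):
  im,d=capture(n);P=pts(n,d)
  for z in (.03,.06,.09,.12): print(n,z,rect(P,(.45,-.155),.08,z-.008,z+.008))
  print(rect(P,(.425,-.382),.09,.15,.17,False))
  print(rect(P,(.474,.012),.14,.033,.042,False))"
```

```text
t 35.1 tcp [ 448.8 -154.5  225. ] yaw -85.2 F [ 0.7 -0.1  0.8] w 0.997 j6 4.1 | travel [22.27, 4.16, 1.0] roll -85.2
top 0.03 None
top 0.06 [ 412.3 -110.7    2.9    0.   -85.1   59.7    2. ]
top 0.09 [ 422.8 -107.4    2.3    0.    -2.5   92.3    2. ]
top 0.12 [ 425.  -132.6   47.6   22.3  -87.4  120.1  223. ]
[ 424.6 -379.5  101.8    8.9  -77.2  160.   208. ]
[476.8  93.9 100.7   6.8 -13.3  36.1  85. ]
scene 0.03 [ 480.2 -156.    99.4   29.1   79.    26.7  100. ]
scene 0.06 [ 482.8 -152.7   95.9    5.1  -85.5   55.1   75. ]
scene 0.09 [ 482.7 -152.8   95.     9.   -89.    87.4  139. ]
scene 0.12 [ 452.6 -155.4   95.8   64.8  -85.5  119.5 1103. ]
[ 426.  -381.6   99.3   12.7  -78.1  158.6  389. ]
[480.4   6.2 171.1 153.7  75.6  35.6 530. ]
```

All three tins are stacked flush: the top lid is at (452.6, -155.4), against the base reference of (451.6, -155.1). Now the board.

```bash
python3 -c "
from h import *
go(424.9,-380.5,225,-77.3)"
```

```text
t 35.2 tcp [ 452.7 -155.1  229.8] yaw -85.13 F [ 0.7 -0.8  0.4] w 1.002 j6 4.1 | travel [22.22, 4.69, 0.49] roll -7.83
```

Request:
{"fn": "arm_command", "kwargs": {
  "rows": [
    {"travel": [4.5,0.9,0],"roll": -7.9,"fingers": 60},
    {"travel": [9,1.8,0],"roll": -7.9,"fingers": 60},
    {"travel": [13.5,2.7,0],"roll": -7.9,"fingers": 60},
    {"travel": [18,3.5,0],"roll": -7.9,"fingers": 60},
    {"travel": [22.3,4.3,0],"roll": -7.9,"fingers": 60},
    {"travel": [22.3,4.3,0],"roll": -7.9,"fingers": 60},
    {"travel": [22.3,4.3,2],"roll": -7.9,"fingers": 60},
    {"travel": [22.3,4.3,4],"roll": -7.9,"fingers": 60},
    {"travel": [22.3,4.3,4],"roll": -7.9,"fingers": 60}
  ]
}}

```text
time_s: 36.1
tcp_pos: [0.423, -0.3788, 0.1803]
ee_rot: [[0.219, -0.976, -0.006], [-0.976, -0.219, 0.004], [-0.005, 0.005, -1.0]]
wrist_force: [0.4, -0.4, 0.3]
gripper_width: 0.604
```

```bash
python3 -c "
from h import *
go(424.9,-380.5,142,-77.3)"
```

```text
t 36.1 tcp [ 423.  -378.8  180.3] yaw -77.34 F [ 0.4 -0.4  0.3] w 0.604 j6 38.2 | travel [0.23, -0.17, 3.83] roll -0.04
```

Request:
{"fn": "arm_command", "kwargs": {
  "rows": [
    {"travel": [0.1,-0.1,1.5],"roll": 0,"fingers": 60},
    {"travel": [0.1,-0.1,3],"roll": 0,"fingers": 60},
    {"travel": [0.1,-0.1,4],"roll": 0,"fingers": 60},
    {"travel": [0.1,-0.1,4],"roll": 0,"fingers": 60},
    {"travel": [0.1,-0.1,4],"roll": 0,"fingers": 0},
    {"travel": [0.1,-0.1,4],"roll": 0,"fingers": 0},
    {"travel": [0.1,-0.1,4],"roll": 0,"fingers": 0},
    {"travel": [0.1,-0.1,4],"roll": 0,"fingers": 0},
    {"travel": [0.1,-0.1,4],"roll": 0,"fingers": 0},
    {"travel": [0.1,-0.1,4],"roll": 0,"fingers": 0}
  ]
}}

```text
time_s: 37.1
tcp_pos: [0.4261, -0.3811, 0.1437]
ee_rot: [[0.22, -0.976, 0.0], [-0.976, -0.22, -0.0], [0.0, -0.0, -1.0]]
wrist_force: [0.1, 0.1, -0.1]
gripper_width: 0.141
```

```bash
python3 -c "
from h import *
go(424.9,-380.5,142,-77.3)"
```

```text
t 37.1 tcp [ 426.1 -381.1  143.7] yaw -77.31 F [ 0.1  0.1 -0.1] w 0.141 j6 38.3 | travel [-0.08, 0.1, 0.17] roll -0.01
```

Request:
{"fn": "arm_command", "kwargs": {
  "rows": [
    {"travel": [0,0,0],"roll": 0,"fingers": 0},
    {"travel": [0,0,0],"roll": 0,"fingers": 0},
    {"travel": [0,0,0],"roll": 0,"fingers": 0},
    {"travel": [0,0,0],"roll": 0,"fingers": 0},
    {"travel": [0,0,-1],"roll": 0,"fingers": 0},
    {"travel": [0,0,-3],"roll": 0,"fingers": 0},
    {"travel": [0,0,-6],"roll": 0,"fingers": 0},
    {"travel": [0,0,-6],"roll": 0,"fingers": 0}
  ]
}}

```text
time_s: 37.9
tcp_pos: [0.4283, -0.3827, 0.2086]
ee_rot: [[0.221, -0.975, 0.008], [-0.975, -0.221, -0.006], [0.007, -0.006, -1.0]]
wrist_force: [0.7, 0.1, -0.7]
gripper_width: 0.102
```

```bash
python3 -c "
from h import *
u=np.array([np.cos(np.radians(-24.9)),np.sin(np.radians(-24.9))]);t=np.array([634.1,-359.7])-34*u
print(t);go(*t,None,-114.9)
im,d=capture('scene');P=pts('scene',d);print(rect(P,(.425,-.382),.09,.2,.235,False))"
```

```text
[ 603.26050351 -345.38478235]
t 37.9 tcp [ 428.3 -382.7  208.6] yaw -77.25 F [ 0.7  0.1 -0.7] w 0.102 j6 38.3 | travel [0.22, -17.89, 0.11] roll 37.65
[ 437.7 -421.7   20.2   12.4  -75.6  218.   148. ]
```

Request:
{"fn": "arm_command", "kwargs": {
  "rows": [
    {"travel": [0.1,-4,0],"roll": 8,"fingers": 0},
    {"travel": [0.2,-8,0],"roll": 16,"fingers": 0},
    {"travel": [0.3,-12,0],"roll": 24,"fingers": 0},
    {"travel": [0.4,-16,0],"roll": 32,"fingers": 0},
    {"travel": [0.43,-18.1,0],"roll": 37.6,"fingers": 0},
    {"travel": [0.43,-18.1,2],"roll": 37.6,"fingers": 0},
    {"travel": [0.43,-18.1,4],"roll": 37.6,"fingers": 0},
    {"travel": [0.43,-18.1,5],"roll": 37.6,"fingers": 0},
    {"travel": [0.43,-18.1,5],"roll": 37.6,"fingers": 0},
    {"travel": [0.43,-18.1,5],"roll": 37.6,"fingers": 0}
  ]
}}

```text
time_s: 38.95
tcp_pos: [0.6037, -0.3458, 0.1539]
ee_rot: [[-0.421, -0.907, 0.0], [-0.907, 0.421, -0.001], [0.0, -0.0, -1.0]]
wrist_force: [0.5, 0.7, -0.8]
gripper_width: 0.102
```

```bash
python3 -c "
from h import *
go(603.3,-345.4,134,-114.9)
im,d=capture('scene');save('d1.png',im[300:480,80:320],3.3)"
```

```text
t 38.95 tcp [ 603.7 -345.8  153.9] yaw -114.9 F [ 0.5  0.7 -0.8] w 0.102 j6 -8.4 | travel [-0.02, 0.05, 1.99] roll -0.0
```

View pics/d1.png

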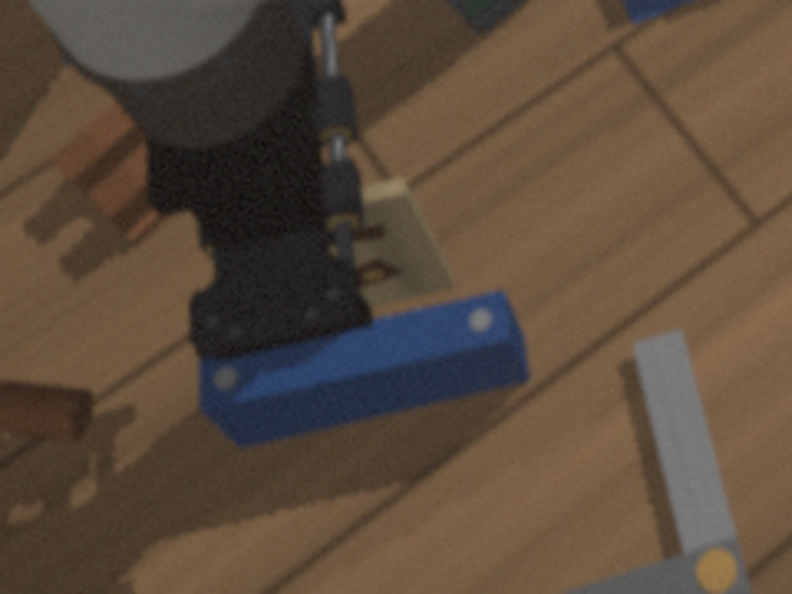

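The board hangs upright in front of the fence; its edge shows at (405,240), square to the fence. I lower it until it touches.

Request:
{"fn": "arm_command", "kwargs": {
  "rows": [
    {"travel": [0,0,0.8],"roll": 0,"fingers": 0},
    {"travel": [0,0,1.4],"roll": 0,"fingers": 0},
    {"travel": [0,0,1.8],"roll": 0,"fingers": 0},
    {"travel": [0,0,2.0],"roll": 0,"fingers": 0},
    {"travel": [0,0,2.0],"roll": 0,"fingers": 0},
    {"travel": [0,0,2.0],"roll": 0,"fingers": 0}
  ]
}}

```text
time_s: 39.6
tcp_pos: [0.6037, -0.3456, 0.1337]
ee_rot: [[-0.421, -0.907, 0.0], [-0.907, 0.421, -0.0], [0.0, -0.0, -1.0]]
wrist_force: [-0.9, -0.0, -0.7]
gripper_width: 0.098
```

```bash
python3 -c "
from h import *
go(603.3,-345.4,134,-114.9)"
```

```text
t 39.6 tcp [ 603.7 -345.6  133.7] yaw -114.9 F [-0.9 -0.  -0.7] w 0.098 j6 -8.4 | travel [0.0, 0.04, -0.03] roll -0.0
```

Request:
{"fn": "arm_command", "kwargs": {
  "rows": [
    {"travel": [0,0,0.2],"roll": 0,"fingers": 0},
    {"travel": [0,0,0.2],"roll": 0,"fingers": 0}
  ]
}}

```text
time_s: 39.8
tcp_pos: [0.604, -0.3458, 0.1336]
ee_rot: [[-0.421, -0.907, 0.001], [-0.907, 0.421, -0.001], [0.001, -0.002, -1.0]]
wrist_force: [-2.2, 0.9, 5.8]
gripper_width: 0.101
```

Request:
{"fn": "arm_command", "kwargs": {
  "rows": [
    {"travel": [0,0,0.2],"roll": 0,"fingers": 0},
    {"travel": [0,0,0.2],"roll": 0,"fingers": 0}
  ]
}}

```text
time_s: 40.0
tcp_pos: [0.6044, -0.346, 0.1336]
ee_rot: [[-0.42, -0.907, 0.003], [-0.907, 0.42, -0.003], [0.001, -0.004, -1.0]]
wrist_force: [-1.9, 2.4, 10.9]
gripper_width: 0.102
```

Request:
{"fn": "arm_command", "kwargs": {
  "rows": [
    {"travel": [0,0,0.2],"roll": 0,"fingers": 0},
    {"travel": [0,0,0.2],"roll": 0,"fingers": 0}
  ]
}}

```text
time_s: 40.2
tcp_pos: [0.605, -0.3464, 0.1335]
ee_rot: [[-0.42, -0.908, 0.005], [-0.908, 0.42, -0.004], [0.002, -0.006, -1.0]]
wrist_force: [-3.8, 2.4, 16.7]
gripper_width: 0.098
```

Request:
{"fn": "arm_command", "kwargs": {
  "rows": [
    {"travel": [0,0,-0.4],"roll": 0,"fingers": 0},
    {"travel": [0,0,-0.5],"roll": 0,"fingers": 40},
    {"travel": [0,0,-0.5],"roll": 0,"fingers": 40},
    {"travel": [0,0,-0.5],"roll": 0,"fingers": 40},
    {"travel": [0,0,-0.5],"roll": 0,"fingers": 40},
    {"travel": [0,-0.5,-0.5],"roll": 0,"fingers": 40},
    {"travel": [0,-1.0,-0.5],"roll": 0,"fingers": 40},
    {"travel": [0,-1.4,-0.5],"roll": 0,"fingers": 40},
    {"travel": [0,-1.8,-0.5],"roll": 0,"fingers": 40},
    {"travel": [0,-2.2,-0.5],"roll": 0,"fingers": 40}
  ]
}}

```text
time_s: 41.2
tcp_pos: [0.6239, -0.3549, 0.1324]
ee_rot: [[-0.421, -0.907, -0.0], [-0.907, 0.421, 0.0], [0.0, 0.0, -1.0]]
wrist_force: [-0.4, -0.0, 0.3]
gripper_width: 0.4
```

Request:
{"fn": "arm_command", "kwargs": {
  "rows": [
    {"travel": [0,-0.4,0],"roll": 0,"fingers": 40},
    {"travel": [0,-0.8,0],"roll": 0,"fingers": 40},
    {"travel": [0,-1.2,0],"roll": 0,"fingers": 40},
    {"travel": [0,-1.6,0],"roll": 0,"fingers": 40},
    {"travel": [0,-2.0,0],"roll": 0,"fingers": 40},
    {"travel": [0,-2.4,0],"roll": 0,"fingers": 40},
    {"travel": [0,-2.4,0],"roll": 0,"fingers": 40}
  ]
}}

```text
time_s: 41.9
tcp_pos: [0.6457, -0.365, 0.1324]
ee_rot: [[-0.421, -0.907, 0.0], [-0.907, 0.421, -0.0], [0.0, -0.0, -1.0]]
wrist_force: [0.5, 0.2, -0.7]
gripper_width: 0.399
```

```bash
cat > bd.py <<'E'
from h import *
go()
u=np.array([np.cos(np.radians(-24.9)),np.sin(np.radians(-24.9))]);v=np.array([-u[1],u[0]])
for n,f in(('top',(632.4,-358.7)),('scene',(635.8,-360.6))):
    im,d=capture(n);P=pts(n,d);Q=P.reshape(-1,3)*1000
    a=(Q[:,:2]-f)@u;b=(Q[:,:2]-f)@v
    k=(abs(b)<55)&(a>-95)&(a<45)&(Q[:,2]>4)&(Q[:,2]<156)
    for z in range(10,156,20):
        j=k&(abs(Q[:,2]-z)<8)
        if j.sum()>4: print(n,z,j.sum(),'a 5/50/95',np.percentile(a[j],[5,50,95]).round(1),'b',np.percentile(b[j],[2,98]).round(1))
    save('e_%s.png'%n,im,1.25)
    if n=='scene': save('d_%s.png'%round(sense()['time_s'],1),im[300:480,80:320],3.3)
E
python3 bd.py; ls pics
```

```text
t 41.9 tcp [ 645.7 -365.   132.4] yaw -114.91 F [ 0.5  0.2 -0.7] w 0.399 j6 -7.9 | travel [0.0, 0.0, 0.0] roll 0
top 10 72 a 5/50/95 [-82.7 -34.  -27.6] b [-53.3 -18.3]
top 30 57 a 5/50/95 [-29.2 -25.5 -23.4] b [-48.1 -10.4]
top 70 5 a 5/50/95 [-12.2  -9.3  -6.8] b [ 6.7 11.8]
top 90 16 a 5/50/95 [-6.2 -3.  -1.1] b [-31.8  16.6]
top 110 7 a 5/50/95 [-0.6  1.7  5.6] b [20.3 25.6]
top 130 29 a 5/50/95 [ 4.1 10.  36. ] b [-1.7 36.8]
top 150 48 a 5/50/95 [12.3 18.9 36.3] b [-32.1  41. ]
scene 10 85 a 5/50/95 [-77.6  28.1  29.3] b [ 1.2 53.4]
scene 30 85 a 5/50/95 [-19.   28.3  29.2] b [ 1.9 53.6]
scene 50 89 a 5/50/95 [-14.5  28.2  29.1] b [ 5.5 53.8]
scene 70 145 a 5/50/95 [-4.1 27.6 29. ] b [ 8.6 53.9]
scene 90 43 a 5/50/95 [-5.2 12.4 27.5] b [17.5 54.1]
scene 110 13 a 5/50/95 [ 0.6  6.9 10.1] b [23.3 50.6]
scene 130 21 a 5/50/95 [-8.2  8.5 17.1] b [ 5.8 50.6]
scene 150 66 a 5/50/95 [-10.6  14.3  18.8] b [ 9.2 49.8]
a1.png
a2.png
a3.png
a4.png
a5.png
a6.png
a7.png
b_scene.png
b_top.png
c1.png
d1.png
d_42.0.png
e_scene.png
e_top.png
scene0.png
top0.png
```

The board leans at about 19°. I withdraw straight up.

Request:
{"fn": "arm_command", "kwargs": {
  "rows": [
    {"travel": [0,0,-1],"roll": 0,"fingers": 40},
    {"travel": [0,0,-3],"roll": 0,"fingers": 40},
    {"travel": [0,0,-6],"roll": 0,"fingers": 40},
    {"travel": [0,0,-10],"roll": 0,"fingers": 40},
    {"travel": [0,5,-12],"roll": 0,"fingers": 40},
    {"travel": [-5,10,-14],"roll": 0,"fingers": 40},
    {"travel": [-10,15,-14],"roll": 0,"fingers": 40},
    {"travel": [-10,20,-14],"roll": 0,"fingers": 40},
    {"travel": [-10,23,-14],"roll": 0,"fingers": 40},
    {"travel": [-10,23,-14],"roll": 0,"fingers": 40}
  ]
}}

```text
time_s: 43.0
tcp_pos: [0.4754, -0.1753, 0.2742]
ee_rot: [[-0.419, -0.908, 0.001], [-0.908, 0.419, 0.001], [-0.001, -0.001, -1.0]]
wrist_force: [0.8, -0.1, -0.4]
gripper_width: 0.401
```

```bash
python3 bd.py; python3 -c "
from h import *
tray('top');tray('scene')
im,d=capture('top');P=pts('top',d);hs=cv2.cvtColor(im,cv2.COLOR_RGB2HSV)
b=(hs[...,0]>105)&(hs[...,0]<125)&(hs[...,1]>120)&(np.hypot(P[...,0]-.47,P[...,1]-.02)<.16)&(abs(P[...,2])<.012)
print(cv2.minAreaRect((P[b][:,:2]*1000).astype(np.float32)))
for n,z in (('base',.03),('t',.12)): print(rect(P,(.45,-.155),.08,z-.008,z+.008))"
```

```text
t 43.0 tcp [ 475.4 -175.3  274.2] yaw -114.79 F [ 0.8 -0.1 -0.4] w 0.401 j6 -22.9 | travel [0.0, 0.0, 0.0] roll 0
top 10 9 a 5/50/95 [-4.5  1.5  2.1] b [46.7 54.8]
top 30 9 a 5/50/95 [-7.9  1.1  3.3] b [48.8 54.2]
top 50 30 a 5/50/95 [-20.3 -16.7   0.8] b [39.1 54.6]
top 70 56 a 5/50/95 [-14.7  -9.4  22.4] b [31.3 53.7]
top 90 91 a 5/50/95 [-7.2 -3.5 23. ] b [-48.1  52.8]
top 110 211 a 5/50/95 [-1.7  1.8  6.3] b [-46.6  51.1]
top 130 229 a 5/50/95 [ 4.7  9.  13.7] b [-45.9  51. ]
top 150 162 a 5/50/95 [11.3 15.8 21.2] b [-46.2  48.8]
scene 10 153 a 5/50/95 [-45.1  28.1  29.1] b [-52.7  52.9]
scene 30 168 a 5/50/95 [26.9 28.1 29.1] b [-50.5  52.5]
scene 50 182 a 5/50/95 [26.9 28.1 28.9] b [-53.2  52.7]
scene 70 328 a 5/50/95 [-3.6 27.3 28.9] b [-52.7  52.3]
scene 90 112 a 5/50/95 [-0.7 11.1 27. ] b [-51.  54.]
scene 110 29 a 5/50/95 [ 2.2  8.5 11.1] b [-43.1  50.6]
scene 130 25 a 5/50/95 [ 7.  14.6 17.7] b [-45.8  50.7]
scene 150 238 a 5/50/95 [11.2 14.3 19.2] b [-47.3  47. ]
top tray [486.1, 31.8, 150.7, 121.3, -14.7, 35.7, 301.0]
scene tray [480.6, 6.7, 171.8, 155.2, 75.1, 34.8, 830.0]
((482.9981689453125, 41.47722625732422), (150.20155334472656, 188.60171508789062), 76.02999877929688)
None
[ 447.6 -149.6   63.8   33.8    1.1  120.2  316. ]
```

View pics/e_scene.png

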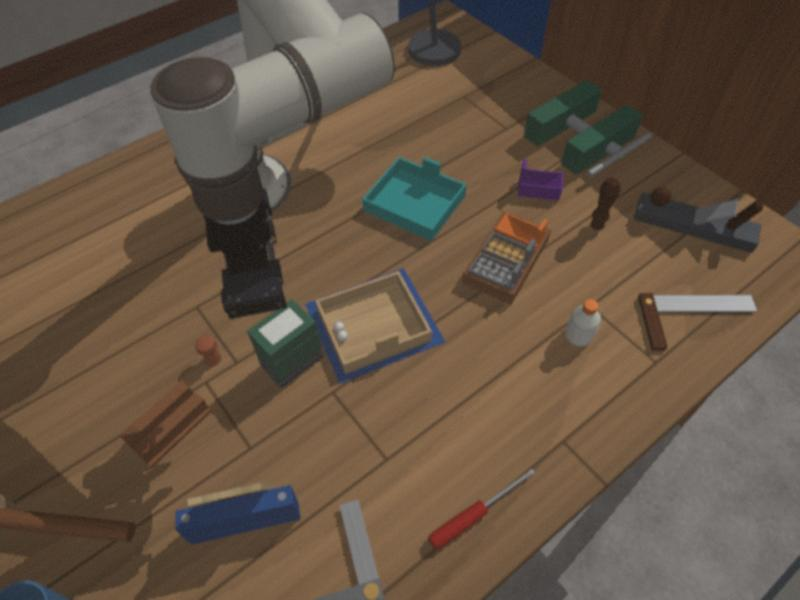

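The board leans on the fence at about 18°, the column stands, and the knobs are in the tray at (340,330). I move the arm clear for a full final check.

Request:
{"fn": "arm_command", "kwargs": {
  "rows": [
    {"travel": [4.5,1.2,0],"roll": 0,"fingers": 40},
    {"travel": [9,2.5,0],"roll": 0,"fingers": 40},
    {"travel": [13.5,3.7,0],"roll": 0,"fingers": 40},
    {"travel": [18,5,0],"roll": 0,"fingers": 40},
    {"travel": [22.5,6.2,0],"roll": 0,"fingers": 40},
    {"travel": [27,7.5,0],"roll": 0,"fingers": 40},
    {"travel": [31.5,8.7,0],"roll": 0,"fingers": 40},
    {"travel": [36,10,0],"roll": 0,"fingers": 40},
    {"travel": [40,11.3,0],"roll": 0,"fingers": 40},
    {"travel": [40,11.3,0],"roll": 0,"fingers": 40}
  ]
}}

```text
time_s: 44.25
tcp_pos: [0.2048, -0.4965, 0.2714]
ee_rot: [[-0.428, -0.904, -0.002], [-0.904, 0.428, 0.001], [0.0, 0.002, -1.0]]
wrist_force: [0.6, 1.7, 0.1]
gripper_width: 0.401
```

```bash
cat > fin.py <<'E'
from h import *
go()
for n in('top','scene'):
    im,d=capture(n);P=pts(n,d);hs=cv2.cvtColor(im,cv2.COLOR_RGB2HSV)
    b=(hs[...,0]>105)&(hs[...,0]<125)&(hs[...,1]>120)&(np.hypot(P[...,0]-.47,P[...,1]-.02)<.16)&(abs(P[...,2])<.012)
    print(n,'mat',np.round(np.hstack(cv2.minAreaRect((P[b][:,:2]*1000).astype(np.float32))),1))
    print(' tray',rect(P,(.476,.012),.14,.0325,.042,False),'top tin',rect(P,(.45,-.155),.08,.112,.128),'frame',rect(P,(.52,.31),.13,.026,.046))
    m=(np.hypot(P[...,0]-.54,P[...,1]-.31)<.13)&(P[...,2]>.055)&(P[...,2]<.09)
    nn,lab,st,_=cv2.connectedComponentsWithStats(m.astype(np.uint8))
    for i in range(1,nn):
        if st[i,4]>5: print(' tab',P[lab==i].mean(0).round(4))
E
python3 fin.py; python3 bd.py | grep top
```

```text
t 44.25 tcp [ 204.8 -496.5  271.4] yaw -115.32 F [0.6 1.7 0.1] w 0.401 j6 24.9 | travel [0.0, 0.0, 0.0] roll 0
top mat [475.8  13.5 208.  187.8  75.9]
 tray [443.1  33.4 139.5  67.   75.1  36.5 176. ] top tin [ 447.6 -154.    96.    63.9  -85.3  120.4 1226. ] frame [ 521.5  309.5  185.   104.1  -67.8   34.1 1961. ]
 tab [0.5822 0.2697 0.0728]
 tab [0.5598 0.3249 0.0718]
 tab [0.5385 0.379  0.072 ]
scene mat [475.3  11.6 204.4 182.4  75.5]
 tray [480.6   6.1 170.7 154.3  75.3  35.6 585. ] top tin [ 451.9 -155.3   96.3   65.1  -84.5  119.5 1240. ] frame [ 524.8  308.8  190.3  104.   -67.9   33.7 1718. ]
 tab [0.542  0.3743 0.07  ]
 tab [0.5635 0.3205 0.0708]
 tab [0.5861 0.2655 0.0708]
top 10 288 a 5/50/95 [-88.6 -34.5 -24.7] b [-50.4  52.8]
top 30 193 a 5/50/95 [-29.9 -25.4 -20.8] b [-46.2  51.8]
top 50 195 a 5/50/95 [-22.4 -18.5 -11.9] b [-46.6  51.5]
top 70 221 a 5/50/95 [-15.6 -11.2  14.5] b [-45.8  52.6]
top 90 215 a 5/50/95 [-8.8 -4.9  4.3] b [-45.9  52. ]
top 110 226 a 5/50/95 [-2.1  2.   6.5] b [-46.8  50.9]
top 130 225 a 5/50/95 [ 4.5  8.8 13.1] b [-46.   50.5]
top 150 164 a 5/50/95 [11.2 15.6 21. ] b [-46.2  49.5]
```

View pics/e_top.png

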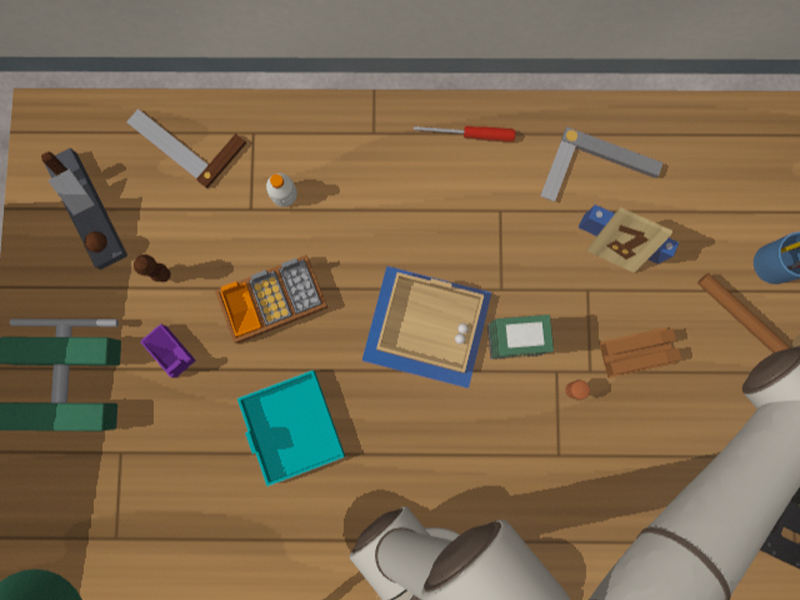

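```bash
python3 -c "
from h import *
tray('top');tray('top')"
```

```text
top tray [479.9, 8.3, 170.2, 150.8, 75.5, 36.2, 593.0]
top tray [479.7, 8.2, 170.3, 150.7, 75.3, 35.9, 595.0]
```

```bash
python3 -c "
from station import *
print(finish_job())"
```

```text
the job is handed in; nothing more can be done
None
```

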